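# Fit a rotary burr in the spindle's collet

### The arm

A 6-joint arm with a two-finger parallel gripper is mounted at the origin on the work surface. World frame = base frame: x ahead of the robot, y to its left, z up, the work surface at z = 0. Lengths are in m, angles in rad, forces in N, time in s.
With the tool pointing down it reaches from about 0.35 to 0.925 m from the base axis. Payload 6.4 kg.
Tool frame: the origin (TCP) lies on the centre line of the jaws, within the pads' length; the fingertips stand 14 mm ahead of it and the grasp point (between the pads) lies 5 mm behind it; z points along the fingers, y is the direction in which the jaws open and shut (so a half turn about z gives the same grasp; the last joint's range is limited). The gripper opens to 85 mm and grips with 20 to 120 N. Pads are 22 mm wide; open, the fingers measure 114 mm over their backs; the gripper's body (76 mm by 85 mm) begins 54 mm behind the grasp point. The pads swing forward as they close: fully open they stand 13 mm farther back than shut.
Start: joints at [1.089, 0.245, 1.558, -0, 1.339, -0.174], TCP at [0.197, 0.619, 0.245] pointing down, gripper open.
Joint ranges: [-3.13, 3.13], [-1.02, 2.26], [0.13, 2.54], [-0.95, 4.09], [0.21, 2.88], [-2.74, 2.74]. Speed limits (rad/s): [2.57, 2.57, 3.14, 3.14, 3.14, 3.14].

### API

Orientations are given as a 3x3 rotation matrix whose columns are the frame's x, y, z axes.
In Python, from bench import bot, optics, order gives the robot as it stands. The module is installed in compiled form; this text tells all that it offers.
- The arm moves only by the tool send_rows, never from a script. Its argument "rows" is a list of rows, each a list of 3 entries, a list of its own where there are three numbers: the finger opening in m, from 0 to 0.0854, then the shift along the tool's x, y, z in m, then the turn, a rotation vector about the tool's x, y, z in degrees. A call has 1 to 8 rows; each row is the pose to reach, as a shift and turn from the pose commanded when the call began, along the tool's axes at that moment; what a row does not reach only later rows make up. A row lasts 1/12 s, in which the tool goes at most 41.7 mm and 7.16 degrees, less where a joint would pass 70% of its speed; a pose out of reach is approached as far as the arm can. A call with a gripper value outside its range is refused whole. The fingers move at their own pace and stop on an object; "squeeze" is the grip in N (left out, the last holds). Time passes only in rows, so rows that repeat a pose let the fingers close. It gives the time, the measured TCP pose, the force and the opening at its end, in the units of the state.
- bot.state(): the state, without advancing time (a new reading comes with each control period).
- optics.snapshot(name): name is "scene" or "top" or "wrist"; returns a dict with "frame" (420x560x3 uint8, red, green, blue), "vfov" (degrees; the focal length in pixels is half the picture's height over the tangent of half this angle, whatever the lens; pixels are square), "cx", "cy" (the principal point, pixels), "D" ([k1, k2, p1, p2, k3] as OpenCV has them; the pictures are not rectified), "R" (3x3) and "t" (3): a world point X has camera coordinates R X + t. Camera axes: x right, y down, z forward; pixel columns grow to the right and rows downward; lengths in m; the calibration is good to about 2 mm. A picture is of the moment at which its call begins. There is no depth.
- order.close_job(): hands the job in, once; it reports no verdict.
The state is a dict: "t": time; "qpos": joint angles; "joint_velocities": joint speeds; "tau": joint torques, N m; "position": TCP position; "orientation": TCP orientation; "contact_force": force on the tool from outside, world axes, zero at the start; "wrist_torque": the same for the moment, N m; "gripper_width": finger opening in m.
Only numpy, scipy, OpenCV 4.12 (cv2) and the standard library are available. Lean on these libraries where they do the work, as an engineer would, in place of code of your own. Each camera call takes 0.05 s, during which the arm holds its last target.

### The job

Take the burr with the brass-coloured head out of the green rack, set its shank down into the collet of the upright bench spindle and press it gently home on the stop. Then turn the collet nut clockwise by its knurled rim until you feel it grip the shank firmly, without forcing it beyond that, and let go; leave the other burrs and everything else on the bench alone.

Things in the scene. Friction and masses are not known exactly. Their poses are not given: they have to be found in the camera images.
- burr: the burr to fit: brass-coloured cylindrical cutting head 16 mm across and 30 mm long on a bare steel shank 10 mm across and 40 mm long, about 85 g, standing upright in the rack head up. Origin: centre of the shank's lower end; z points along the shank to the head, head at z = 40 to 70 mm. The lower end is rounded. In the rack the head's underside is 14 mm above the rack's top.
- burr_dark: another burr of the same size with a dark steel head, in the same rack; leave it. Origin and axes as for the first.
- burr_blue: another burr of the same size with a blue head, in the same rack; leave it. Origin and axes as for the first.
- rack: green plastic block, fixed, 44 x 164 x 30 mm (its x, y, z), with three holes 11.4 mm across and 26 mm deep in a row along its y axis, 55 mm apart; any burr may stand in any hole. Origin: centre of its underside; z up.
- spindle: bench spindle held nose up, fixed: grey plate 110 x 110 x 22 mm, blue round body 48 mm across up to 65 mm above the underside, then the knurled steel collet nut from 70 to 102 mm above it. Origin: centre of its underside, on the spindle's axis; z up.
- bore: the fixed brass-coloured mouth and bore of the collet inside the nut, with the stop at its bottom: a funnel about 17 mm wide at the top narrowing to a bore 11.2 mm across, 5.5 mm below the nut's top face. Same origin and axes as the spindle (centre of the spindle's underside). A burr pressed on the stop must bear with a few newtons; more than 40 N damages it.
- collet: one of the two steel jaws inside the nut that close on the shank (not visible from outside). Its origin is a fixed point on the spindle's axis 69 mm above its underside and does not show the jaw's movement.
- nut_top (a point): point on the spindle's axis at the height of the collet nut's top face, 102 mm above the spindle's underside. The nut is a round knurled steel cylinder 36 mm across and 32 mm high, with a brass-coloured funnel mouth in its top face and a small red sight mark on the rim; it can be taken at any angle and turns about the upright axis. Clockwise seen from above closes the collet.
- nut_grip (a point): fixed point on the nut's axis 6 mm below its top face, a good height to grip. 0.3 to 2.15 rad of free turning remain before the jaws touch. Friction is 0.15 N m, opposing the last motion; after touch the torque climbs on top of it, slowly at first, then 0.05 N m each 0.1 rad. Firm: 0.2 N m above free turning; past 0.35 N m more it is forced. Let go, it may ease back a little and keeps its grip.
- stop (a point): point on the spindle's axis on the stop, 36 mm below the nut's top face. With a burr home, its shank's lower end is here and the head's underside stands 4 mm above the nut, the head's top 34 mm above it.
- mug: red mug 80 mm across and 95 mm high, a bystander. Origin: centre of its underside.
- screw_tray: small blue open tray 100 x 150 x 30 mm, a bystander. Origin: centre of its underside.
- spanner: open-ended steel spanner 170 mm long lying flat, a bystander.
- oil: white oil bottle with red cap, 52 mm across and 120 mm high, a bystander. Origin: centre of its underside.
- driver: screwdriver with red handle, 190 mm long, lying flat, a bystander.
Things that resemble listed ones, but are neither listed nor needed, are in the scene too. What is shaped like the spindle but orange or turquoise is not meant.

How it is judged:
On the way, in this order (a step that is already met when the one before it is completed fails the run):
1. the brass-headed burr is pressed home on the stop in the collet, the collet not yet gripping: shank end within 2 mm of the stop, bearing on it with more than 2 N (z of burr in the frame of stop below 0.002 m and horizontal distance between burr and stop below 0.003 m and contact force between bore and burr above 2 N and contact force between collet and burr below 8 N), for 0.1 s.
2. the collet grips the shank: each jaw presses on it with more than 20 N (contact force between collet and burr above 20 N and z of burr in the frame of stop below 0.002 m), for 0.2 s.
At the end, for the whole second after the job is handed in: the brass-headed burr stands in the collet, its shank end within 2 mm of the stop in height and 2 mm sideways, upright within 3.4 degrees, at rest, each jaw gripping it with more than 20 N (all of step 2 and horizontal distance between burr and stop below 0.002 m and angle between burr's own z axis and vertical below 0.06 rad and linear speed of burr below 0.02 m/s); the robot touches nothing.
It fails at once if the nut is forced: a jaw presses on the shank with more than 80 N (contact force between collet and burr above 80 N).
It fails at once if the burr is rammed: it presses on the bore or its stop with more than 40 N (contact force between bore and burr above 40 N).
It fails at once if another burr is moved by more than 15 mm (distance of any of burr_dark, burr_blue from where it was at the start of the episode above 0.015 m).
It fails at once if the mug, tray, spanner, oil bottle or screwdriver is moved by more than 20 mm (distance of any of mug, screw_tray, spanner, oil, driver from where it was at the start of the episode above 0.02 m).
It also fails if it takes over 72 s, if anything falls off the work surface, if the arm or the gripper's body presses on something with over 40 N, if the wrist force passes 120 N, or if a joint passes its speed limit or range.

## Working session

There is one attempt and no reset: what is moved stays moved. The work goes in short steps, Python scripts to look and compute and a tool call to move; the robot and the scene stay as the last step left them, time stands still between calls to the robot, and variables do not carry over. Pictures are saved under pics/ and viewed, and the job is handed in when it is done.

Besides the shell and the picture viewer there is one more tool, called after "Request:" as name(argument=value, ...) on one line, values as JSON. send_rows: Moves the arm, as the interface text tells. Its arguments: {"type":"object","properties":{"rows":{"type":"array","items":{"type":"array"}},"squeeze":{"type":"number"}},"required":["rows"]}

```bash
mkdir -p pics; ls; cat > h.py <<'E'
import numpy as np, cv2
from bench import bot, optics, order
def cap(name,fn):
    s=optics.snapshot(name); cv2.imwrite('pics/'+fn+'.png',s['frame'][:,:,::-1]); 
    np.save('pics/'+fn+'.npy',s,allow_pickle=True); return s
def load(fn): return np.load('pics/'+fn+'.npy',allow_pickle=True).item()
def K(s):
    f=s['frame'].shape[0]/2/np.tan(np.radians(s['vfov'])/2)
    return np.array([[f,0,s['cx']],[0,f,s['cy']],[0,0,1.]])
def ray(s,px):
    u=cv2.undistortPoints(np.array([[px]],float),K(s),np.array(s['D'],float)).ravel()
    R=np.array(s['R']);t=np.array(s['t']).ravel()
    d=R.T@np.array([u[0],u[1],1]); return -R.T@t, d/np.linalg.norm(d)
def onz(s,px,z):
    o,d=ray(s,px); return o+d*(z-o[2])/d[2]
def tri(obs):
    A=np.zeros((3,3));b=np.zeros(3)
    for s,px in obs:
        o,d=ray(s,px);P=np.eye(3)-np.outer(d,d);A+=P;b+=P@o
    x=np.linalg.solve(A,b)
    return x,[np.linalg.norm(np.cross(x-ray(s,p)[0],ray(s,p)[1])) for s,p in obs]
def proj(s,X):
    R=np.array(s['R'],float);rv=cv2.Rodrigues(R)[0]
    return cv2.projectPoints(np.array([X],float),rv,np.array(s['t'],float).reshape(3,1),K(s),np.array(s['D'],float))[0].ravel()
E
python3 - <<'E'
from h import *
for n in ['scene','top','wrist']:
    s=cap(n,n+'0'); print(n,s['vfov'],s['cx'],s['cy'],s['D'],np.round(-np.array(s['R']).T@np.array(s['t']).ravel(),3))
st=bot.state()
for k,v in st.items(): print(k,np.round(v,4).tolist())
E
```

```text
pics
scene 44.202835498987156 276.6585170993692 209.71886180444253 [-0.19090594  0.          0.          0.          0.        ] [ 1.311 -0.498  0.685]
top 57.288832396515765 277.255296921393 206.94461809570703 [-0.10862844  0.          0.          0.          0.        ] [0.379 0.065 1.033]
wrist 64.31364798431743 283.68594315961303 203.62822033663338 [-0.08211973  0.          0.          0.          0.        ] [0.125 0.64  0.373]
t 0.15
qpos [1.0889, 0.2456, 1.5588, -0.0, 1.3387, -0.1741]
joint_velocities [0.001, -0.0034, -0.0043, -0.0, 0.001, -0.0011]
tau [0.0007, -42.9986, -32.6553, -0.0002, 0.0035, -0.0]
position [0.1967, 0.6191, 0.2444]
orientation [[-0.953, 0.3029, -0.0007], [0.3029, 0.953, -0.0014], [0.0002, -0.0015, -1.0]]
contact_force [0.6417, -0.2992, -0.1288]
wrist_torque [0.0625, 0.0074, 0.0235]
gripper_width 0.0854
```

View pics/scene0.png

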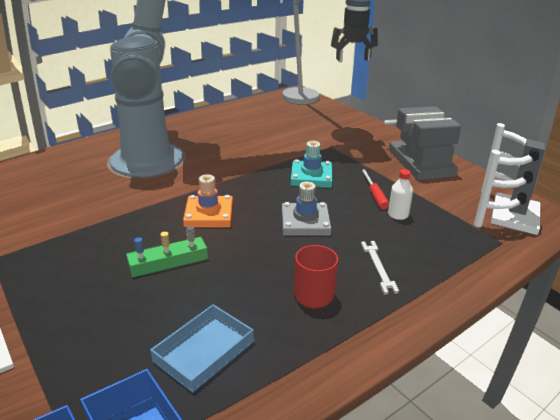

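View pics/top0.png

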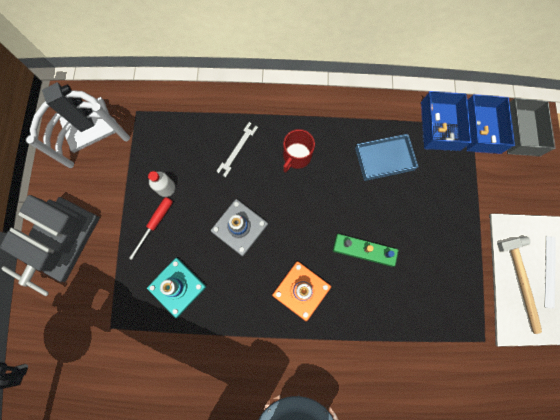

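View pics/wrist0.png

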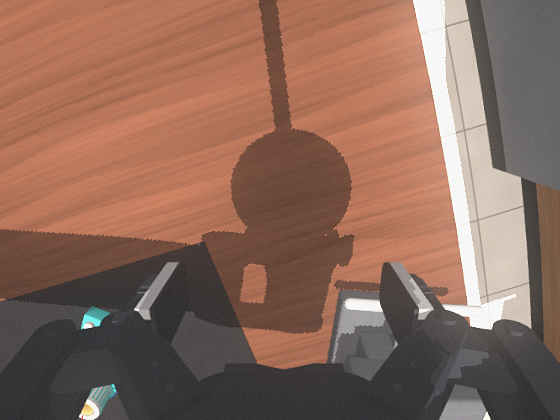

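Scene: the rack is green. Its burr heads are at scene px (139,245) blue, (165,238) brass and (190,236) dark, and the brass one is at top px (370,248). There are three spindles in the top view: grey (238,225), orange (303,291) and turquoise (172,288). The grey one has the blue body and matches the text. I'll confirm both in enlarged crops.

```bash
python3 - <<'E'
from h import *
a=load('top0')['frame'];b=load('scene0')['frame']
c=lambda f,x,y,w,h:cv2.resize(f[y:y+h,x:x+w],(400,300),interpolation=cv2.INTER_CUBIC)
m=np.vstack([np.hstack([c(a,326,223,80,60),c(a,200,192,80,60)]),np.hstack([c(b,125,218,88,66),c(b,266,175,80,60)])])
cv2.imwrite('pics/crop0.png',m[:,:,::-1])
s,t=load('top0'),load('scene0')
# rough
print('burr',tri([(s,(370,248)),(t,(165,234))]))
print('nut',tri([(s,(236,222)),(t,(307,188))]))
E
```

```text
burr (array([ 0.48590409, -0.16603489,  0.07770859]), [np.float64(0.0009565375235825211), np.float64(0.0009565375235824646)])
nut (array([0.53450879, 0.16910303, 0.0994554 ]), [np.float64(0.00022449638803745576), np.float64(0.00022449638803748485)])
```

View pics/crop0.png

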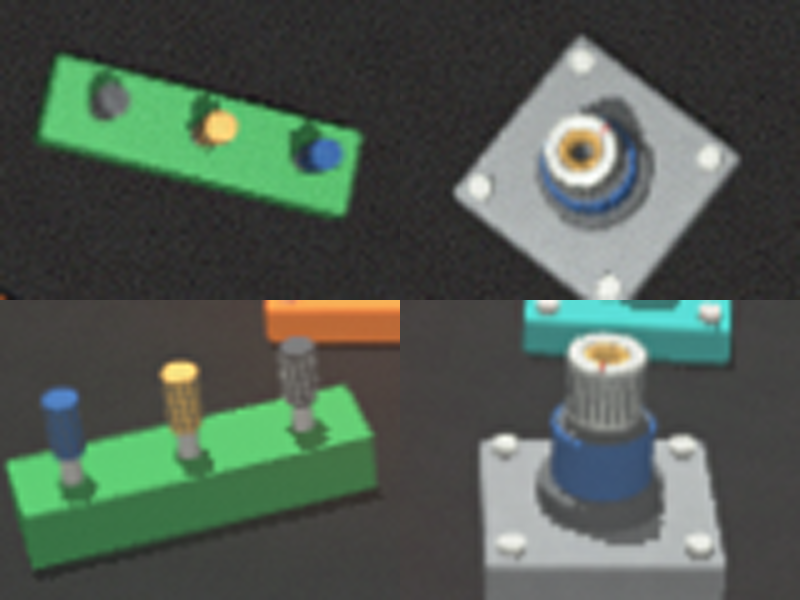

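The crops confirm it: the brass burr is in the middle hole of the green rack (top px 370,248). The grey-plate spindle with the blue body is at top px (236,222). The rough heights of 78 mm and 99 mm agree with the text (74 and 102). Next I'll plan the approach.

```bash
cat >> h.py <<'E'
def go(p,xang=None,st=None):
    """shift in tool axes and rotvec deg to reach pointing-down pose"""
    from scipy.spatial.transform import Rotation as Ro
    st=st or bot.state(); R=np.array(st['orientation']);P=np.array(st['position'])
    cur=np.degrees(np.arctan2(R[1,0],R[0,0]))
    a=np.radians(cur if xang is None else xang)
    T=np.array([[np.cos(a),np.sin(a),0],[np.sin(a),-np.cos(a),0],[0,0,-1]])
    print('shift mm',np.round(R.T@(np.array(p)-P)*1000,1),'rotvec',np.round(Ro.from_matrix(R.T@T).as_rotvec(degrees=True),2),'cur xang',round(cur,2))
E
python3 - <<'E'
from h import *
s,t,w=load('top0'),load('scene0'),load('wrist0')
B=tri([(s,(370.2,248.4)),(t,(164.6,233.8))]);N=tri([(s,(236,222)),(t,(307.4,186))]);print(B,N)
d=onz(s,(326+110/5,223+100/5),.074);b=onz(s,(326+325/5,223+155/5),.074);print(d,b,np.degrees(np.arctan2(*(d-b)[1::-1])),np.linalg.norm(d-b))
st=bot.state();R=np.array(st['orientation']);P=np.array(st['position'])
C=-np.array(w['R']).T@np.array(w['t']).ravel()
print('cam in tool',R.T@(C-P),'axes in tool',(R.T@np.array(w['R']).T).round(3))
go((B[0][0],B[0][1],.2),90)
E
```

```text
(array([ 0.484916  , -0.16648458,  0.07782116]), [np.float64(0.0009835664782238474), np.float64(0.0009835664782238316)]) (array([0.53416652, 0.16922864, 0.10434626]), [np.float64(0.0005834257870236159), np.float64(0.0005834257870237427)])
[ 0.49655713 -0.11194563  0.074     ] [ 0.47252323 -0.22134933  0.074     ] 77.61002411122264 0.11201248654268255
cam in tool [ 0.07475213 -0.00165557 -0.12823855] axes in tool [[ 0.    -0.955 -0.296]
 [ 1.     0.    -0.001]
 [ 0.001 -0.296  0.955]]
shift mm [-512.6 -661.3   45.3] rotvec [-8.000e-02  4.000e-02  7.237e+01] cur xang 162.37
```

Request:
send_rows(rows=[[0.085,[-20,-26,2],[0,0,3]],[0.085,[-45,-58,4],[0,0,7]]])

```text
t: 0.32
position: [0.225, 0.541, 0.2394]
orientation: [[-0.909, 0.417, -0.001], [0.417, 0.909, -0.001], [0.0, -0.001, -1.0]]
contact_force: [0.8, -0.0, -0.3]
gripper_width: 0.0853
```

Those shifts were in mm where the interface takes metres. The per-row limit clamped them and the direction was right, so no harm was done. Metres from here on.

```bash
python3 - <<'E'
from h import *
go((.485,-.1665,.2),77.6)
E
```

```text
shift mm [-531.2 -534.7   40.1] rotvec [-6.000e-02  5.000e-02  7.777e+01] cur xang 155.37
```

Request:
send_rows(rows=[[0.085,[-0.025,-0.025,0.002],[0,0,4]],[0.085,[-0.05,-0.05,0.004],[0,0,8]],[0.085,[-0.075,-0.075,0.006],[0,0,12]],[0.085,[-0.1,-0.1,0.008],[0,0,16]],[0.085,[-0.125,-0.125,0.01],[0,0,20]],[0.085,[-0.15,-0.15,0.012],[0,0,24]],[0.085,[-0.175,-0.175,0.014],[0,0,28]],[0.085,[-0.2,-0.2,0.016],[0,0,32]]])

```text
t: 0.98
position: [0.3239, 0.2746, 0.2242]
orientation: [[-0.548, 0.837, 0.0], [0.837, 0.548, -0.0], [-0.0, 0.0, -1.0]]
contact_force: [0.6, 0.2, -0.7]
gripper_width: 0.0849
```

```bash
python3 - <<'E'
from h import *
go((.485,-.1665,.2),77.6)
E
```

```text
shift mm [-457.3 -106.7   24.3] rotvec [ 0.   0.  45.6] cur xang 123.2
```

Request:
send_rows(rows=[[0.085,[-0.035,-0.008,0.002],[0,0,4]],[0.085,[-0.07,-0.016,0.004],[0,0,8]],[0.085,[-0.107,-0.024,0.006],[0,0,12]],[0.085,[-0.143,-0.033,0.008],[0,0,16]],[0.085,[-0.18,-0.042,0.01],[0,0,20]],[0.085,[-0.217,-0.051,0.012],[0,0,24]],[0.085,[-0.254,-0.06,0.014],[0,0,28]],[0.085,[-0.29,-0.068,0.016],[0,0,32]]])

```text
t: 1.65
position: [0.4267, -0.0055, 0.2084]
orientation: [[-0.02, 1.0, 0.0], [1.0, 0.02, -0.0], [-0.0, 0.0, -1.0]]
contact_force: [0.3, -0.2, 0.3]
gripper_width: 0.0852
```

```bash
python3 - <<'E'
from h import *
go((.485,-.1665,.2),77.6)
E
```

```text
shift mm [-162.1   55.2    8.4] rotvec [ 0.03  0.   13.52] cur xang 91.12
```

Request:
send_rows(rows=[[0.085,[-0.035,0.012,0.002],[0,0,3]],[0.085,[-0.07,0.024,0.004],[0,0,6]],[0.085,[-0.1,0.034,0.005],[0,0,9]],[0.085,[-0.13,0.044,0.007],[0,0,11]],[0.085,[-0.15,0.051,0.008],[0,0,13]],[0.085,[-0.162,0.055,0.0085],[0,0,13.5]],[0.085,[-0.162,0.055,0.0085],[0,0,13.5]],[0.085,[-0.162,0.055,0.0085],[0,0,13.5]]])

```text
t: 2.32
position: [0.4851, -0.1637, 0.1996]
orientation: [[0.21, 0.978, -0.001], [0.978, -0.21, 0.001], [0.001, -0.001, -1.0]]
contact_force: [-0.4, 0.9, -0.5]
gripper_width: 0.0849
```

```bash
python3 - <<'E'
from h import *
s=cap('wrist','w1'); st=bot.state(); print(np.round(st['position'],4))
B=(.485,-.1665,.074); print(proj(s,B),proj(s,(.485,-.1665,.03)))
E
```

```text
[ 0.485  -0.1631  0.1997]
[283.52267069 201.13682042] [283.59280186 187.33643029]
```

View pics/w1.png

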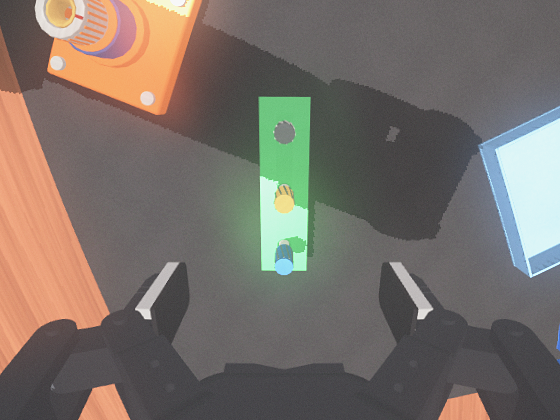

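The wrist view shows the brass head's top disc at about (284,204), between dark (285,132) and blue (284,266). The rack is aligned with the image, and the predicted point was (283.5,201). I'll lower to 0.13 for a second wrist view.

Request:
send_rows(rows=[[0.085,[-0.003,0,0.02],[0,0,0]],[0.085,[-0.003,0,0.045],[0,0,0]],[0.085,[-0.003,0,0.06],[0,0,0]],[0.085,[-0.003,0,0.07],[0,0,0]],[0.085,[-0.003,0,0.07],[0,0,0]],[0.085,[-0.003,0,0.07],[0,0,0]]])

```text
t: 2.87
position: [0.4847, -0.1662, 0.1302]
orientation: [[0.209, 0.978, -0.0], [0.978, -0.209, 0.0], [0.0, -0.0, -1.0]]
contact_force: [-0.1, -0.6, 1.2]
gripper_width: 0.0845
```

```bash
python3 - <<'E'
from h import *
w2=cap('wrist','w2'); st=bot.state(); print(np.round(st['position'],4))
f=w2['frame']; c=cv2.resize(f[120:330,210:360],None,fx=3,fy=2.8)[:590]
w1=load('w1');c1=cv2.resize(w1['frame'][170:250,250:320],None,fx=5,fy=5)
c1=cv2.copyMakeBorder(c1,0,c.shape[0]-c1.shape[0],0,0,cv2.BORDER_CONSTANT)
cv2.imwrite('pics/w2c.png',np.hstack([c,c1])[:,:,::-1])
for w in (w1,w2):
    h=cv2.cvtColor(w['frame'],cv2.COLOR_RGB2HSV)
    m=cv2.inRange(h,(14,90,170),(28,255,255));m[:,:230]=0;m[:,340:]=0
    n,l,stt,ce=cv2.connectedComponentsWithStats(m)
    for i in range(1,n):
        if stt[i,4]>30: print(stt[i],ce[i])
E
```

```text
[ 0.4853 -0.1667  0.131 ]
[274 186  20  27 362] [283.62707182 200.66574586]
[271 208  26  38 432] [283.74074074 224.91435185]
```

View pics/w2c.png

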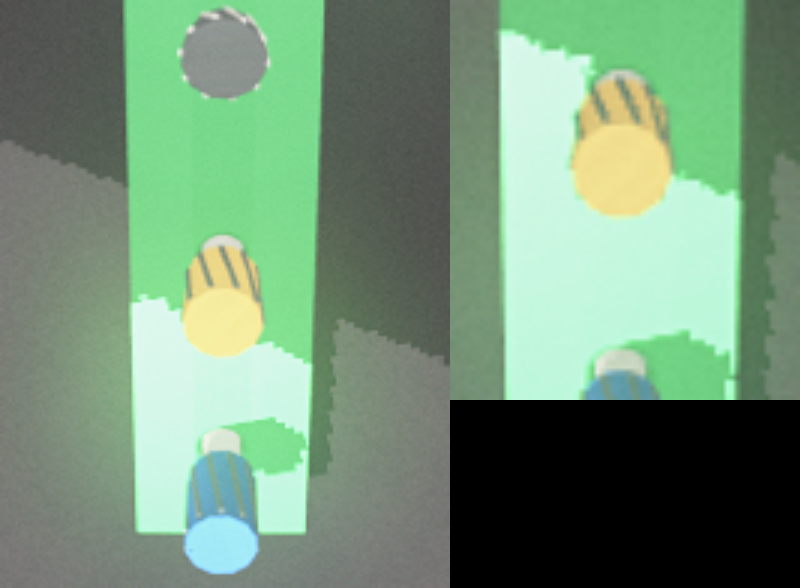

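```bash
python3 - <<'E'
from h import *
w1,w2,s,t=[load(n) for n in('w1','w2','top0','scene0')]
o=[(w1,(283.9,203.2)),(w2,(283.8,234.2))]
print(tri(o)); X,e=tri(o+[(s,(369.8,248)),(t,(164.2,233.4))]);print(X,e)
for w,p in o: print(onz(w,p,.074))
# rack top edges: rack x extent in w2 at rows
print(onz(w2,(210+126/3,120+100/2.8),.03),onz(w2,(210+321/3,120+100/2.8),.03))
go((X[0],X[1],.061),77.6)
E
```

```text
(array([ 0.48533923, -0.16680343,  0.07882911]), [np.float64(9.3674761337872e-05), np.float64(9.36747613378569e-05)])
[ 0.48536819 -0.16647355  0.07906338] [np.float64(0.00025147971945630837), np.float64(0.00025202583145781846), np.float64(0.00039864771411794096), np.float64(0.00010158826042813598)]
[ 0.48493335 -0.16824003  0.074     ]
[ 0.48501464 -0.16877602  0.074     ]
[ 0.47197262 -0.1251712   0.03      ] [ 0.51568432 -0.13450497  0.03      ]
shift mm [ 0.3 -0.1 70. ] rotvec [0.08 0.03 0.32] cur xang 77.92
```

The head's top measures 79 mm, where the text gives 74. Before descending I'll check against the rack's top corners.

```bash
python3 - <<'E'
from h import *
w1,w2=load('w1'),load('w2')
import itertools
C=[]
for w in (w1,w2):
    h=cv2.cvtColor(w['frame'],cv2.COLOR_RGB2HSV)
    m=cv2.inRange(h,(50,40,110),(88,255,255)); 
    m[:,:235]=0;m[:,335:]=0
    m=cv2.morphologyEx(m,cv2.MORPH_OPEN,np.ones((5,5)))
    m=cv2.morphologyEx(m,cv2.MORPH_CLOSE,np.ones((25,25)))
    # edges: left/right extents per row
    r=[]
    for y in range(0,420,1):
        xs=np.where(m[y])[0]
        if len(xs)>20: r.append((y,xs[0],xs[-1]))
    r=np.array(r);print(r[0],r[len(r)//4],r[-30],r[-12],r[-1]);C.append(r)
E
```

```text
[ 97 259 310] [140 259 309] [241 245 315] [259 254 307] [270 261 306]
[ 91 250 318] [146 251 317] [281 240 320] [299 255 312] [310 255 311]
```

```bash
python3 - <<'E'
from h import *
a=load('w1')['frame'];b=load('w2')['frame']
A=cv2.resize(a[85:285,240:330],None,fx=3,fy=3);B=cv2.resize(b[60:330,225:345],None,fx=2.2,fy=2.2)
H=max(A.shape[0],B.shape[0]);p=lambda i:cv2.copyMakeBorder(i,0,H-i.shape[0],0,0,0)
cv2.imwrite('pics/rk.png',np.hstack([p(A),p(B)])[:,:,::-1]);print(A.shape,B.shape)
E
```

```text
(600, 270, 3) (594, 264, 3)
```

View pics/rk.png

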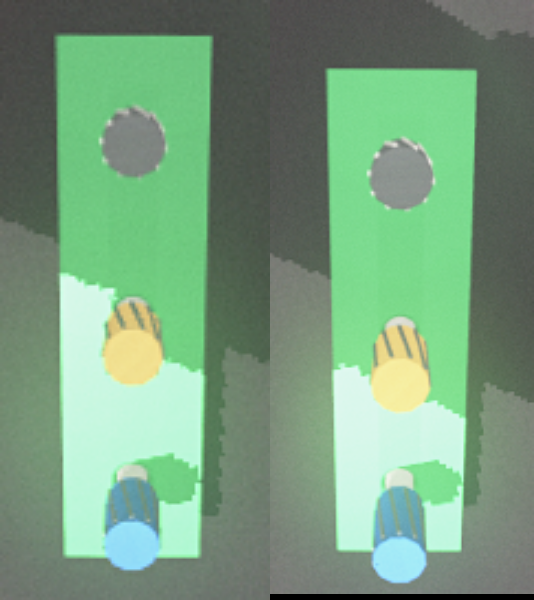

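```bash
python3 - <<'E'
from h import *
w1,w2=load('w1'),load('w2')
a=np.array([(56,36),(211,36),(201,556),(65,557)])/3+(239.7,84.7)
b=np.array([(57,69),(206,69),(191,550),(68,550)])/2.2+(224.7,59.7)
X=[tri([(w1,p),(w2,q)]) for p,q in zip(a,b)]
for x,e in X: print(x.round(4),e[0].round(5))
Xs=np.array([x for x,_ in X]);print(np.linalg.norm(Xs[0]-Xs[1]),np.linalg.norm(Xs[1]-Xs[2]),Xs.mean(0))
for w,p in((w1,a),(w2,b)):
  for z in(.03,.035):
    Y=np.array([onz(w,q,z) for q in p]);print(z,np.linalg.norm(Y[0]-Y[1]).round(4),np.linalg.norm(Y[2]-Y[1]).round(4),Y.mean(0).round(4))
E
```

```text
[ 0.4804 -0.0833  0.0238] 0.00013
[ 0.523  -0.0928  0.0437] 2e-05
[ 0.4897 -0.252   0.0347] 0.00017
[ 0.4459 -0.2442  0.0326] 0.00013
0.04796045677537868 0.16295575615007468 [ 0.48474244 -0.1680687   0.03369397]
0.03 0.0443 0.1654 [ 0.4849 -0.1691  0.03  ]
0.035 0.0435 0.1626 [ 0.4852 -0.1678  0.035 ]
0.03 0.0444 0.1664 [ 0.485  -0.1694  0.03  ]
0.035 0.0434 0.1627 [ 0.4854 -0.1677  0.035 ]
```

The rack's top comes out at 33 mm, so the rack sits about 3 mm up. That makes the head's top about 77 mm, which fits. Burr axis is at about (0.485, -0.1675). I'll descend and grip near the top of the head.

Request:
send_rows(rows=[[0.06,[-0.001,0,0.015],[0,0,0]],[0.06,[-0.001,0,0.035],[0,0,0]],[0.06,[-0.001,0,0.05],[0,0,0]],[0.06,[-0.001,0,0.062],[0,0,0]],[0.06,[-0.001,0,0.069],[0,0,0]],[0.05,[-0.001,0,0.069],[0,0,0]],[0.04,[-0.001,0,0.069],[0,0,0]]], squeeze=40)

```text
t: 3.5
position: [0.485, -0.1682, 0.0616]
orientation: [[0.21, 0.978, 0.001], [0.978, -0.21, -0.0], [-0.0, 0.001, -1.0]]
contact_force: [0.1, -0.5, 0.2]
gripper_width: 0.0405
```

```bash
python3 - <<'E'
from h import *
w=cap('wrist','w3');s=cap('scene','s3'); st=bot.state(); print(np.round(st['position'],4),st['gripper_width'],st['contact_force'])
f=w['frame'][180:400,130:430];g=s['frame'][170:300,100:240]
cv2.imwrite('pics/w3c.png',np.vstack([cv2.resize(f,(400,293)),cv2.resize(g,(400,300))])[:,:,::-1])
E
```

```text
[ 0.4854 -0.1685  0.0621] 0.04028608462389804 [ 0.08421244 -0.14189382 -0.01748058]
```

View pics/w3c.png

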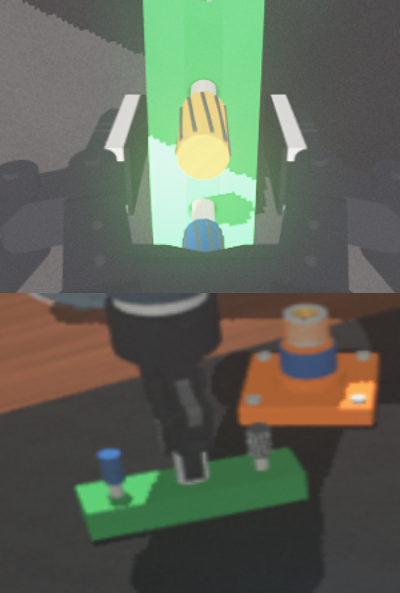

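The jaws straddle the brass head and are centred on it. Closing.

Request:
send_rows(rows=[[0.02,[0,0,0],[0,0,0]],[0.012,[0,0,0],[0,0,0]],[0.01,[0,0,0],[0,0,0]],[0.01,[0,0,0],[0,0,0]],[0.01,[0,0,0],[0,0,0]],[0.01,[0,0,0],[0,0,0]]], squeeze=40)

```text
t: 4.1
position: [0.485, -0.1683, 0.0618]
orientation: [[0.21, 0.978, 0.001], [0.978, -0.21, -0.001], [-0.0, 0.001, -1.0]]
contact_force: [-1.6, 0.8, 5.9]
gripper_width: 0.0147
```

```bash
python3 - <<'E'
from h import *
w=cap('wrist','w4'); st=bot.state(); print(np.round(st['position'],4),st['gripper_width'],st['contact_force'])
f=w['frame'][180:400,130:430]
cv2.imwrite('pics/w4c.png',cv2.resize(f,(600,440))[:,:,::-1])
E
```

```text
[ 0.485  -0.1683  0.0618] 0.014907466657531428 [-0.89953953  0.63667131  6.11079062]
```

View pics/w4c.png

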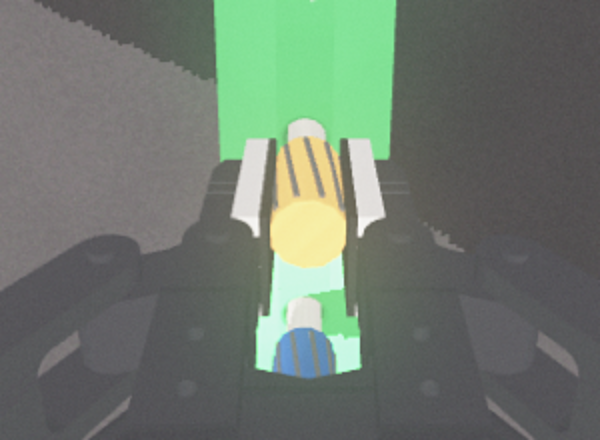

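Gripped at 15 mm. I'll lift straight up, slowly while the shank clears the hole.

Request:
send_rows(rows=[[0.01,[0,0,-0.005],[0,0,0]],[0.01,[0,0,-0.012],[0,0,0]],[0.01,[0,0,-0.02],[0,0,0]],[0.01,[0,0,-0.03],[0,0,0]],[0.01,[0,0,-0.045],[0,0,0]],[0.01,[0,0,-0.065],[0,0,0]],[0.01,[0,0,-0.085],[0,0,0]],[0.01,[0,0,-0.1],[0,0,0]]])

```text
t: 4.82
position: [0.485, -0.1682, 0.1635]
orientation: [[0.21, 0.978, 0.002], [0.978, -0.21, -0.001], [-0.001, 0.002, -1.0]]
contact_force: [0.1, -0.8, -1.2]
gripper_width: 0.0149
```

```bash
python3 - <<'E'
from h import *
go((.534,.169,.235),77.6); print(bot.state()['contact_force'],bot.state()['gripper_width'])
E
```

```text
shift mm [339.9 -22.8 -71.8] rotvec [0.12 0.04 0.27] cur xang 77.87
[ 0.11048109 -0.81621996 -1.20937017] 0.014886282034381165
```

Request:
send_rows(rows=[[0.01,[0.02,-0.001,-0.01],[0,0,0]],[0.01,[0.05,-0.003,-0.025],[0,0,0]],[0.01,[0.085,-0.005,-0.04],[0,0,0]],[0.01,[0.12,-0.008,-0.055],[0,0,0]],[0.01,[0.155,-0.01,-0.065],[0,0,0]],[0.01,[0.185,-0.012,-0.072],[0,0,0]],[0.01,[0.2,-0.013,-0.072],[0,0,0]],[0.01,[0.2,-0.013,-0.072],[0,0,0]]])

```text
t: 5.48
position: [0.5141, 0.033, 0.2345]
orientation: [[0.206, 0.979, 0.002], [0.979, -0.206, 0.0], [0.001, 0.002, -1.0]]
contact_force: [0.1, 0.5, -1.8]
gripper_width: 0.0147
```

```bash
python3 - <<'E'
from h import *
w=cap('wrist','w5'); print(bot.state()['position'])
E
```

```text
[0.51381301 0.03145609 0.23383797]
```

Request:
send_rows(rows=[[0.01,[0.02,-0.001,0],[0,0,0]],[0.01,[0.045,-0.003,0],[0,0,0]],[0.01,[0.065,-0.004,0],[0,0,0]],[0.01,[0.075,-0.005,0],[0,0,0]],[0.01,[0.075,-0.005,0],[0,0,0]],[0.01,[0.075,-0.005,0],[0,0,0]]])

```text
t: 6.03
position: [0.5246, 0.1038, 0.2329]
orientation: [[0.21, 0.978, -0.001], [0.978, -0.21, -0.001], [-0.001, -0.0, -1.0]]
contact_force: [-1.5, -0.6, -0.1]
gripper_width: 0.0147
```

```bash
python3 - <<'E'
from h import *
w=cap('wrist','w6'); print(bot.state()['position'])
a=load('w5')['frame']
cv2.imwrite('pics/w56.png',np.hstack([a[:,80:480],w['frame'][:,80:480]])[:,:,::-1])
print(proj(load('w5'),(.534,.169,.104)),proj(w,(.534,.169,.104)))
E
```

```text
[0.52465123 0.10350574 0.23285515]
[270.13118847   9.25054017] [276.66360867 111.953895  ]
```

View pics/w56.png

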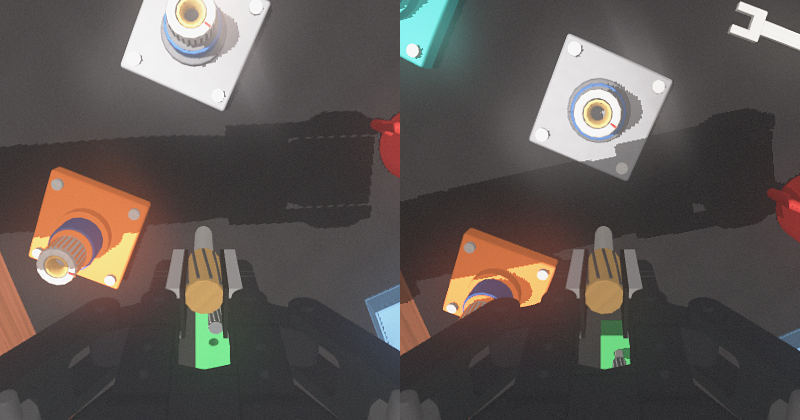

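Both views show the grey spindle's funnel mouth: w5 at about (271,12), w6 at about (277,113), which matches the predictions within 3 px. The burr is held straight between the pads. I'll fit the funnel precisely.

```bash
python3 - <<'E'
from h import *
out=[]
for n,c in(('w5',(271,12)),('w6',(277,112))):
    w=load(n);f=w['frame'];x0=c[0]-45;y0=max(0,c[1]-45)
    h=cv2.cvtColor(f,cv2.COLOR_RGB2HSV)
    m=cv2.inRange(h,(10,50,60),(32,255,255))
    M=np.zeros_like(m);M[max(0,c[1]-22):c[1]+22,c[0]-22:c[0]+22]=m[max(0,c[1]-22):c[1]+22,c[0]-22:c[0]+22]
    k,_=cv2.findContours(M,0,1);k=max(k,key=cv2.contourArea);e=cv2.fitEllipse(cv2.convexHull(k));print(n,e)
    c2=cv2.resize(f[y0:y0+90,x0:x0+90],(400,400),interpolation=cv2.INTER_CUBIC) if True else 0
    s=400/90
    cv2.ellipse(c2,((( e[0][0]+.5-x0)*s,(e[0][1]+.5-y0)*s),(e[1][0]*s,e[1][1]*s),e[2]),(255,0,255),1)
    out.append(c2)
cv2.imwrite('pics/fun.png',np.hstack(out)[:,:,::-1])
E
```

```text
w5 ((270.6098937988281, 13.269771575927734), (28.430583953857422, 29.561382293701172), 96.18284606933594)
w6 ((277.1048583984375, 113.34042358398438), (28.482173919677734, 29.078670501708984), 176.79132080078125)
```

View pics/fun.png

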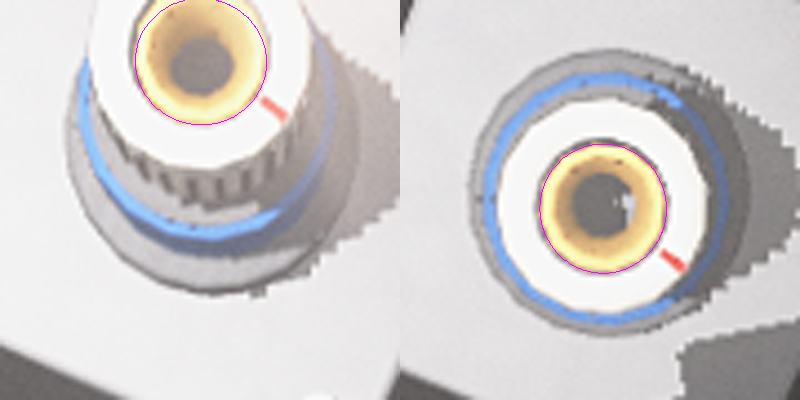

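```bash
python3 - <<'E'
from h import *
w5,w6,s,t=[load(n) for n in('w5','w6','top0','scene0')]
print(tri([(w5,(270.6,13)),(w6,(277.1,113.3))]))
print(tri([(w5,(270.6,13)),(w6,(277.1,113.3)),(s,(235.6,221.8)),(t,(307,185.6))]))
for z in(.102,.105):print(z,onz(w6,(277.07,112.7),z),onz(w6,(277.1,113.3),z-.001),onz(w5,(270.6,13),z-.001))
# nut diameter check
for z in(.102,.105): 
  y=112.7;print(np.linalg.norm(onz(w6,(277.07-105/4.444,y),z)-onz(w6,(277.07+105/4.444,y),z)))
f=w6['frame'][190:340,230:340]
h=cv2.cvtColor(w6['frame'],cv2.COLOR_RGB2HSV)
cv2.imwrite('pics/burrg.png',cv2.resize(f,None,fx=4,fy=4,interpolation=cv2.INTER_CUBIC)[:,:,::-1])
E
```

```text
(array([0.53391848, 0.1678038 , 0.0984642 ]), [np.float64(4.1421843703362e-05), np.float64(4.1421843703433556e-05)])
(array([0.53406718, 0.16812639, 0.10546835]), [np.float64(0.0019444931530111695), np.float64(0.0001352486666413848), np.float64(0.0014945418660560913), np.float64(0.0006074753144605672)])
0.102 [0.5341268  0.16834454 0.102     ] [0.53402714 0.16787685 0.101     ] [0.53383861 0.16720945 0.101     ]
0.105 [0.53420607 0.16843346 0.105     ] [0.53410725 0.16797082 0.104     ] [0.5337925  0.16649845 0.104     ]
0.0356210210119227
0.03520870676318275
```

View pics/burrg.png

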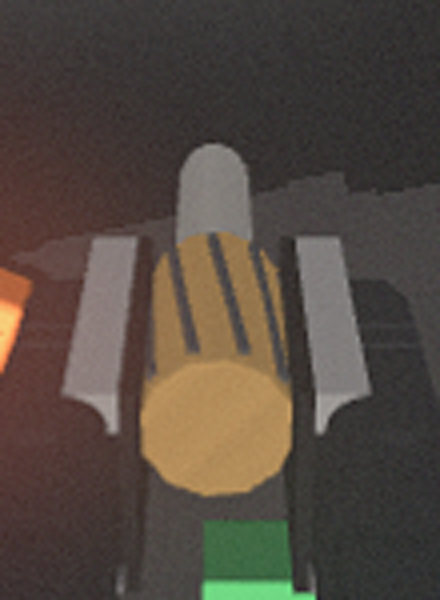

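```bash
python3 - <<'E'
from h import *
w6=load('w6');st=bot.state();P=np.array(st['position']);R=np.array(st['orientation'])
print(P)
for dz in(.013,.015,.017):
  a=onz(w6,(283.6,296.4),P[2]+dz);b=onz(w6,(282.9,234.1),P[2]+dz-.065)
  print(dz,(R.T@(a-P)).round(4),(R.T@(b-P)).round(4))
E
```

```text
[0.52465123 0.10350574 0.23285515]
0.013 [-0.0003  0.0006 -0.013 ] [-0.0004  0.0002  0.052 ]
0.015 [ 0.001   0.0006 -0.015 ] [0.0005 0.0002 0.05  ]
0.017 [ 0.0023  0.0006 -0.017 ] [0.0013 0.0002 0.048 ]
```

The burr hangs upright on the tool axis to within 0.5 mm. I'll go above the mouth, with the shank end about 15 mm over it.

```bash
python3 - <<'E'
from h import *
go((.534,.1677,.174),77.6)
E
```

```text
shift mm [64.8 -4.4 58.8] rotvec [-0.02  0.04  0.22] cur xang 77.82
```

Request:
send_rows(rows=[[0.01,[0.02,-0.001,0.008],[0,0,0]],[0.01,[0.045,-0.003,0.02],[0,0,0]],[0.01,[0.06,-0.004,0.035],[0,0,0]],[0.01,[0.065,-0.0045,0.048],[0,0,0]],[0.01,[0.065,-0.0045,0.056],[0,0,0]],[0.01,[0.065,-0.0045,0.059],[0,0,0]],[0.01,[0.065,-0.0045,0.059],[0,0,0]],[0.01,[0.065,-0.0045,0.059],[0,0,0]]])

```text
t: 6.75
position: [0.5344, 0.1681, 0.1744]
orientation: [[0.212, 0.977, 0.001], [0.977, -0.212, -0.0], [-0.0, 0.001, -1.0]]
contact_force: [0.9, -0.5, -0.1]
gripper_width: 0.0149
```

```bash
python3 - <<'E'
from h import *
w=cap('wrist','w7');s=cap('scene','s7');t=cap('top','t7');st=bot.state();print(st['position'],st['contact_force'],st['wrist_torque'])
c=lambda f,x,y,w,h:cv2.resize(f[y:y+h,x:x+w],(400,400),interpolation=cv2.INTER_CUBIC)
cv2.imwrite('pics/c7.png',np.hstack([c(w['frame'],190,150,180,180),c(s['frame'],260,120,100,100)])[:,:,::-1])
E
```

```text
[0.53466727 0.16862601 0.17500068] [-0.15306804 -0.27680691 -0.9346786 ] [ 0.00147224 -0.0273569  -0.0090513 ]
```

View pics/c7.png

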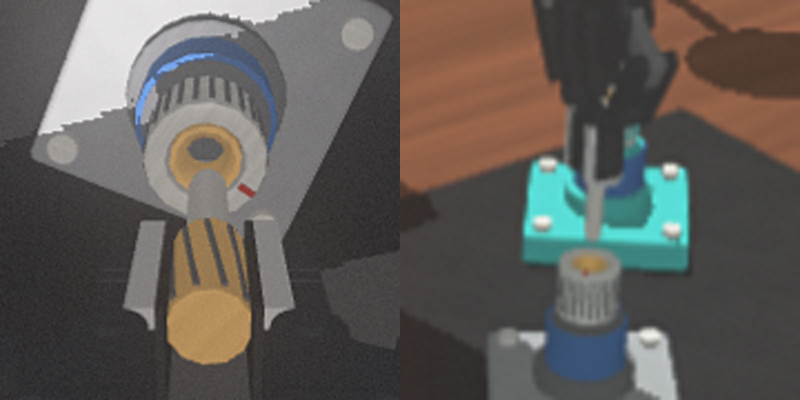

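```bash
python3 - <<'E'
from h import *
w,s=load('w7'),load('s7')
for z in(.104,.12):print(z,proj(s,(.534,.168,z)),proj(w,(.534,.168,z)))
f=w['frame'];g=s['frame']
a=cv2.resize(f[195:260,250:315],(400,400),interpolation=cv2.INTER_CUBIC);b=cv2.resize(g[160:200,288:328],(400,400),interpolation=cv2.INTER_CUBIC)
cv2.imwrite('pics/c7b.png',np.hstack([a,b])[:,:,::-1])
E
```

```text
0.104 [306.67371898 186.29494832] [281.87787888 222.30010745]
0.12 [307.00285327 180.13351696] [281.75460572 231.80507598]
```

View pics/c7b.png

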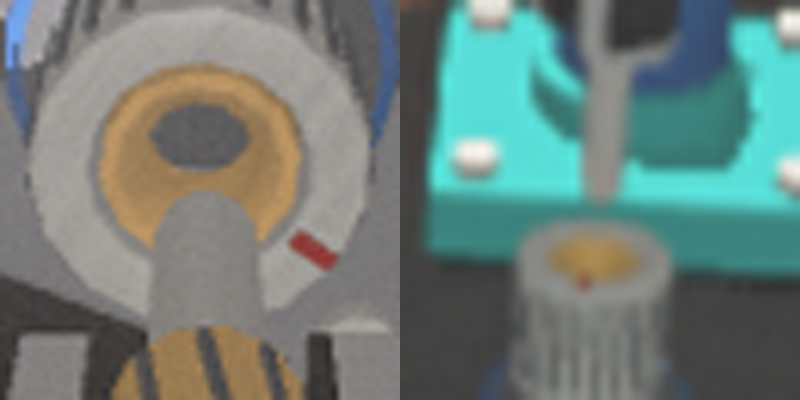

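The tip sits about 0.6 mm off in tool +x and +y. The wrist view, scene view and measured TCP all agree on that. I'll correct it and lower into the funnel in small steps.

Request:
send_rows(rows=[[0.01,[-0.0006,-0.0006,0.003],[0,0,0]],[0.01,[-0.0006,-0.0006,0.008],[0,0,0]],[0.01,[-0.0006,-0.0006,0.012],[0,0,0]],[0.01,[-0.0006,-0.0006,0.015],[0,0,0]],[0.01,[-0.0006,-0.0006,0.018],[0,0,0]],[0.01,[-0.0006,-0.0006,0.02],[0,0,0]]])

```text
t: 7.4
position: [0.5331, 0.1687, 0.1533]
orientation: [[0.21, 0.978, -0.001], [0.978, -0.21, -0.0], [-0.0, -0.001, -1.0]]
contact_force: [0.8, 0.3, -1.9]
gripper_width: 0.0148
```

Request:
send_rows(rows=[[0.01,[0,0,0.002],[0,0,0]],[0.01,[0,0,0.004],[0,0,0]],[0.01,[0,0,0.006],[0,0,0]],[0.01,[0,0,0.006],[0,0,0]]])

```text
t: 7.73
position: [0.5332, 0.1686, 0.1476]
orientation: [[0.21, 0.978, -0.0], [0.978, -0.21, -0.0], [-0.0, -0.0, -1.0]]
contact_force: [-0.4, -0.3, -1.1]
gripper_width: 0.0145
```

There is no contact and the tip is already past the funnel. Continuing down.

Request:
send_rows(rows=[[0.01,[0,0,0.0025],[0,0,0]],[0.01,[0,0,0.005],[0,0,0]],[0.01,[0,0,0.0075],[0,0,0]],[0.01,[0,0,0.01],[0,0,0]],[0.01,[0,0,0.01],[0,0,0]]])

```text
t: 8.15
position: [0.5332, 0.1686, 0.1374]
orientation: [[0.21, 0.978, -0.0], [0.978, -0.21, -0.0], [-0.0, -0.0, -1.0]]
contact_force: [0.4, 0.5, -2.2]
gripper_width: 0.0145
```

Request:
send_rows(rows=[[0.01,[0,0,0.0015],[0,0,0]],[0.01,[0,0,0.003],[0,0,0]],[0.01,[0,0,0.0045],[0,0,0]],[0.01,[0,0,0.006],[0,0,0]],[0.01,[0,0,0.006],[0,0,0]]])

```text
t: 8.57
position: [0.5332, 0.1686, 0.1316]
orientation: [[0.21, 0.978, -0.0], [0.978, -0.21, -0.0], [-0.0, -0.0, -1.0]]
contact_force: [-0.1, -0.9, -1.6]
gripper_width: 0.0149
```

Request:
send_rows(rows=[[0.01,[0,0,0.001],[0,0,0]],[0.01,[0,0,0.002],[0,0,0]],[0.01,[0,0,0.003],[0,0,0]],[0.01,[0,0,0.003],[0,0,0]]], squeeze=25)

```text
t: 8.9
position: [0.5333, 0.1687, 0.1288]
orientation: [[0.21, 0.978, -0.0], [0.978, -0.21, -0.0], [-0.0, -0.0, -1.0]]
contact_force: [0.2, -0.3, -1.2]
gripper_width: 0.0149
```

Request:
send_rows(rows=[[0.01,[0,0,0.0005],[0,0,0]],[0.01,[0,0,0.001],[0,0,0]],[0.01,[0,0,0.0015],[0,0,0]],[0.01,[0,0,0.0015],[0,0,0]]])

```text
t: 9.23
position: [0.5333, 0.1687, 0.1274]
orientation: [[0.21, 0.978, -0.0], [0.978, -0.21, -0.0], [-0.0, -0.0, -1.0]]
contact_force: [0.6, -0.4, -1.2]
gripper_width: 0.0147
```

Request:
send_rows(rows=[[0.01,[0,0,0.0005],[0,0,0]],[0.01,[0,0,0.001],[0,0,0]],[0.01,[0,0,0.001],[0,0,0]]])

```text
t: 9.48
position: [0.5333, 0.1687, 0.1264]
orientation: [[0.21, 0.978, -0.0], [0.978, -0.21, -0.0], [-0.0, -0.0, -1.0]]
contact_force: [-0.4, -1.0, -1.2]
gripper_width: 0.0148
```

Request:
send_rows(rows=[[0.01,[0,0,0.0005],[0,0,0]],[0.01,[0,0,0.001],[0,0,0]],[0.01,[0,0,0.001],[0,0,0]]])

```text
t: 9.73
position: [0.5333, 0.1686, 0.1253]
orientation: [[0.21, 0.978, -0.0], [0.978, -0.21, -0.0], [-0.0, -0.0, -1.0]]
contact_force: [-0.4, -0.6, -1.4]
gripper_width: 0.0145
```

Request:
send_rows(rows=[[0.01,[0,0,0.0005],[0,0,0]],[0.01,[0,0,0.001],[0,0,0]],[0.01,[0,0,0.001],[0,0,0]]])

```text
t: 9.98
position: [0.5333, 0.1687, 0.1244]
orientation: [[0.21, 0.978, -0.0], [0.978, -0.21, -0.0], [-0.0, -0.0, -1.0]]
contact_force: [-0.0, -1.2, -2.4]
gripper_width: 0.0145
```

Request:
send_rows(rows=[[0.01,[0,0,0.0005],[0,0,0]],[0.01,[0,0,0.001],[0,0,0]],[0.01,[0,0,0.001],[0,0,0]]])

```text
t: 10.23
position: [0.5335, 0.1687, 0.1239]
orientation: [[0.21, 0.978, 0.0], [0.978, -0.21, 0.0], [0.0, 0.0, -1.0]]
contact_force: [-0.7, -0.7, 1.0]
gripper_width: 0.0148
```

Request:
send_rows(rows=[[0.01,[0,0,0.0005],[0,0,0]],[0.01,[0,0,0.001],[0,0,0]],[0.01,[0,0,0.001],[0,0,0]]])

```text
t: 10.48
position: [0.5338, 0.1688, 0.1238]
orientation: [[0.21, 0.978, 0.0], [0.978, -0.21, 0.0], [0.0, 0.0, -1.0]]
contact_force: [-3.1, -0.8, 7.2]
gripper_width: 0.0146
```

Contact at TCP z 0.124 with about 8 N. I'll check the depth in the pictures.

```bash
python3 - <<'E'
from h import *
w=cap('wrist','w8');s=cap('scene','s8');st=bot.state();print(st['position'],st['contact_force'],st['wrist_torque'])
c=lambda f,x,y,w,h:cv2.resize(f[y:y+h,x:x+w],(400,400),interpolation=cv2.INTER_CUBIC)
cv2.imwrite('pics/c8.png',np.hstack([c(w['frame'],230,180,120,120),c(s['frame'],278,150,60,60)])[:,:,::-1])
print([proj(w,(.534,.168,z)).round(1) for z in(.104,.108,.138)])
E
```

```text
[0.53371718 0.16876934 0.12371473] [-2.86656661 -0.21243677  6.98375154] [-0.0563525   0.74637712  0.04501102]
[array([283. , 259.4]), array([283. , 263.2]), array([282.9, 298.4])]
```

View pics/c8.png

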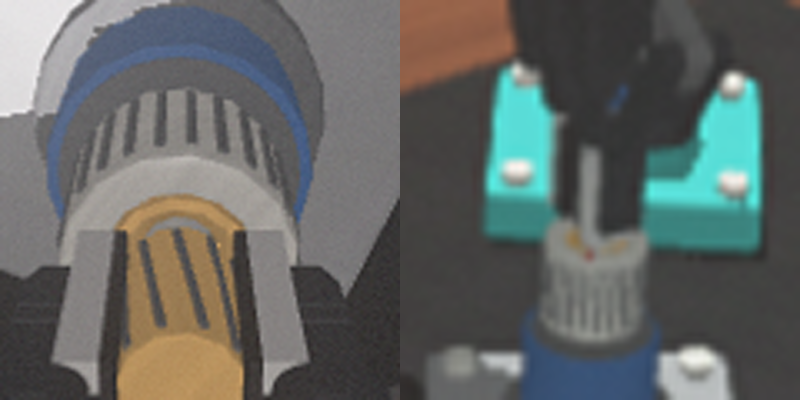

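The head's underside stands just above the nut. Shank end at 0.1238 - 0.055 = 0.069 equals the expected stop (3 + 66 mm), so it is home. I'll hold briefly, then open and rise.

Request:
send_rows(rows=[[0.01,[0,0,0.0003],[0,0,0]],[0.01,[0,0,0.0003],[0,0,0]],[0.01,[0,0,0.0003],[0,0,0]]])

```text
t: 10.83
position: [0.5338, 0.1688, 0.1237]
orientation: [[0.21, 0.978, 0.001], [0.978, -0.21, 0.0], [0.0, 0.001, -1.0]]
contact_force: [-4.1, -0.9, 9.0]
gripper_width: 0.0148
```

Request:
send_rows(rows=[[0.018,[0,0,0],[0,0,0]],[0.025,[0,0,0],[0,0,0]],[0.035,[0,0,0],[0,0,0]],[0.05,[0,0,0],[0,0,0]],[0.06,[0,0,0],[0,0,0]],[0.06,[0,0,0],[0,0,0]]])

```text
t: 11.33
position: [0.5333, 0.1687, 0.122]
orientation: [[0.21, 0.978, -0.0], [0.978, -0.21, -0.0], [-0.0, -0.0, -1.0]]
contact_force: [-0.6, -0.4, -0.3]
gripper_width: 0.0598
```

```bash
python3 - <<'E'
from h import *
w=cap('wrist','w9');st=bot.state();print(st['position'],st['contact_force'],st['gripper_width'],st['qpos'])
cv2.imwrite('pics/c9.png',w['frame'][:,:,::-1])
E
```

```text
[0.53325919 0.16866565 0.12200731] [-0.07169958  0.123195    0.6506407 ] 0.059962097637849356 [1.03621246e-01 1.81700964e-01 1.87502094e+00 1.31712647e-05
 1.08509710e+00 3.15411968e-01]
```

View pics/c9.png

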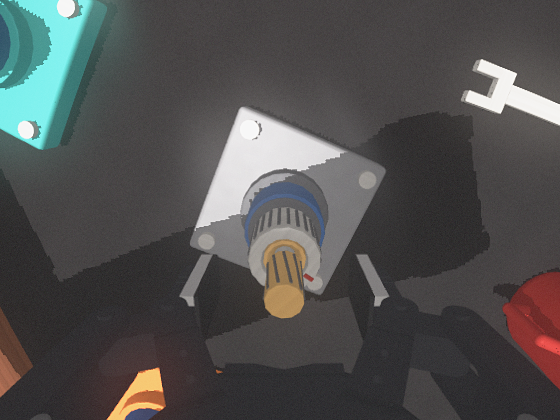

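Released. The burr stands in the collet with its head at (284,302). The clockwise turn needs joint 6 rising, so I'll wind back about 95° in place, jaws open around the head, then descend onto the nut.

Request:
send_rows(rows=[[0.06,[0,0,-0.003],[0,0,-6]],[0.06,[0,0,-0.003],[0,0,-13]],[0.06,[0,0,-0.003],[0,0,-20]],[0.06,[0,0,-0.003],[0,0,-27]],[0.06,[0,0,-0.003],[0,0,-34]],[0.06,[0,0,-0.003],[0,0,-41]],[0.06,[0,0,-0.003],[0,0,-48]],[0.06,[0,0,-0.003],[0,0,-55]]])

```text
t: 12.05
position: [0.5333, 0.1687, 0.1251]
orientation: [[-0.685, 0.729, -0.0], [0.729, 0.685, 0.0], [0.0, 0.0, -1.0]]
contact_force: [-0.3, -0.1, 0.5]
gripper_width: 0.0599
```

Request:
send_rows(rows=[[0.06,[0,0,0],[0,0,-7]],[0.06,[0,0,0],[0,0,-14]],[0.06,[0,0,0],[0,0,-21]],[0.06,[0,0,0],[0,0,-28]],[0.06,[0,0,0],[0,0,-34]],[0.06,[0,0,0],[0,0,-38]],[0.06,[0,0,0],[0,0,-40]],[0.06,[0,0,0],[0,0,-40]]])

```text
t: 12.72
position: [0.5333, 0.1687, 0.1251]
orientation: [[-0.992, 0.124, -0.0], [0.124, 0.992, -0.0], [0.0, -0.0, -1.0]]
contact_force: [0.2, -0.0, -0.1]
gripper_width: 0.0606
```

```bash
python3 - <<'E'
from h import *
w=cap('wrist','w10');s=cap('scene','s10');st=bot.state();print(st['position'],st['contact_force'],st['wrist_torque'],st['gripper_width'],st['qpos'])
cv2.imwrite('pics/c10.png',w['frame'][:,:,::-1])
go((.5337,.1685,.094),None)
E
```

```text
[0.53335238 0.16866155 0.12515861] [ 0.58073969 -0.77552298 -0.43659958] [-0.00750798 -0.02024937 -0.01223384] 0.05988363824404909 [ 1.03605549e-01  1.77136420e-01  1.87364606e+00 -1.08722527e-05
  1.09079163e+00 -1.34162886e+00]
shift mm [-0.4 -0.1 31.2] rotvec [-0.  0. -0.] cur xang 172.81
```

View pics/c10.png

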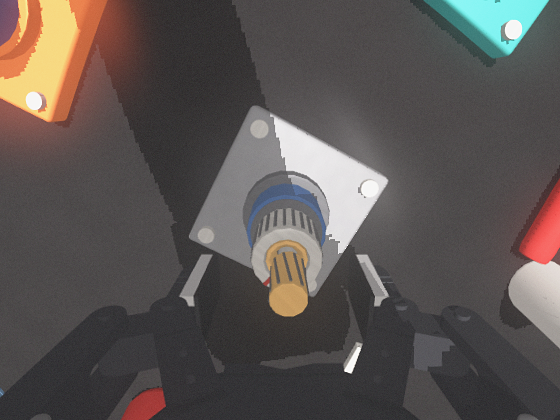

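```bash
python3 - <<'E'
from h import *
for n,box in(('w9',(235,185,100,145)),('w10',(235,185,100,145))):
    w=load(n);f=w['frame']
    st=None
    print(n,proj(w,(.5333,.1687,.104)).round(2),proj(w,(.5333,.1687,.139)).round(2), 'mm/px', )
a=[cv2.resize(load(n)['frame'][215:325,235:335],(400,440),interpolation=cv2.INTER_CUBIC) for n in('w9','w10')]
cv2.imwrite('pics/c910.png',np.hstack(a)[:,:,::-1])
E
```

```text
w9 [282.24 259.58] [281.85 300.67] mm/px
w10 [287.42 258.91] [288.32 298.77] mm/px
```

View pics/c910.png

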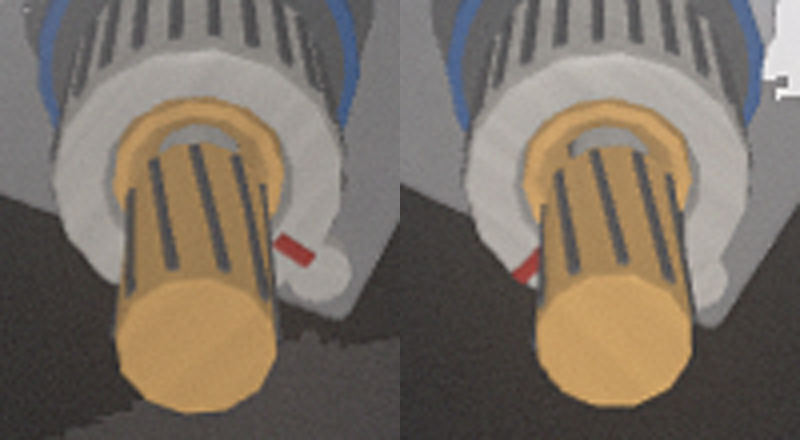

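```bash
python3 - <<'E'
from h import *
a=[]
for n in('w9','w10'):
    f=load(n)['frame'][235:345,165:405]; a.append(cv2.resize(f,(780,290),interpolation=cv2.INTER_CUBIC))
cv2.imwrite('pics/fg.png',np.vstack(a)[:,:,::-1])
E
```

```text
(no output)
```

View pics/fg.png

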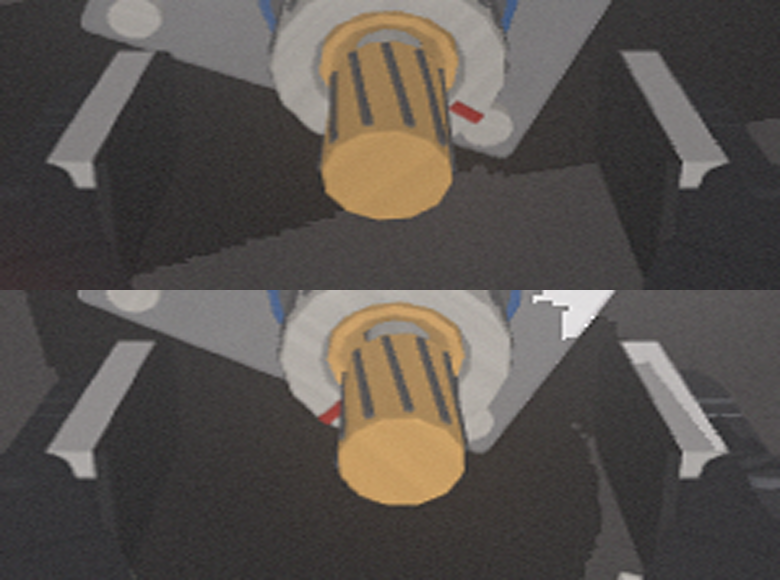

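Against the finger midline, the nut sits +0.4 mm in tool y in w9 and +1.4 mm in w10. The true axis is therefore at about (0.5337, 0.170). I'll correct 1.3 mm in tool y and descend onto the nut.

Request:
send_rows(rows=[[0.06,[0,0.0013,0.003],[0,0,0]],[0.06,[0,0.0013,0.008],[0,0,0]],[0.06,[0,0.0013,0.014],[0,0,0]],[0.06,[0,0.0013,0.02],[0,0,0]],[0.06,[0,0.0013,0.026],[0,0,0]],[0.06,[0,0.0013,0.031],[0,0,0]],[0.055,[0,0.0013,0.031],[0,0,0]],[0.05,[0,0.0013,0.031],[0,0,0]]])

```text
t: 13.48
position: [0.5332, 0.1699, 0.0936]
orientation: [[-0.992, 0.124, -0.001], [0.124, 0.992, -0.0], [0.001, -0.0, -1.0]]
contact_force: [0.3, 0.2, 0.8]
gripper_width: 0.0498
```

```bash
python3 - <<'E'
from h import *
w=cap('wrist','w11');s=cap('scene','s11');st=bot.state();print(st['position'],st['contact_force'],st['wrist_torque'],st['gripper_width'],st['qpos'])
c=lambda f,x,y,w,h:cv2.resize(f[y:y+h,x:x+w],(400,400),interpolation=cv2.INTER_CUBIC)
cv2.imwrite('pics/c11.png',np.hstack([c(w['frame'],200,200,180,180),c(s['frame'],265,140,80,80)])[:,:,::-1])
E
```

```text
[0.53375821 0.16996116 0.09442508] [0.4151036  0.43806283 0.29346454] [-0.04566232  0.03036219  0.01332564] 0.04993185527049747 [ 1.05883828e-01  2.25527506e-01  1.88267833e+00 -7.36155026e-06
  1.03287257e+00 -1.34030101e+00]
```

View pics/c11.png

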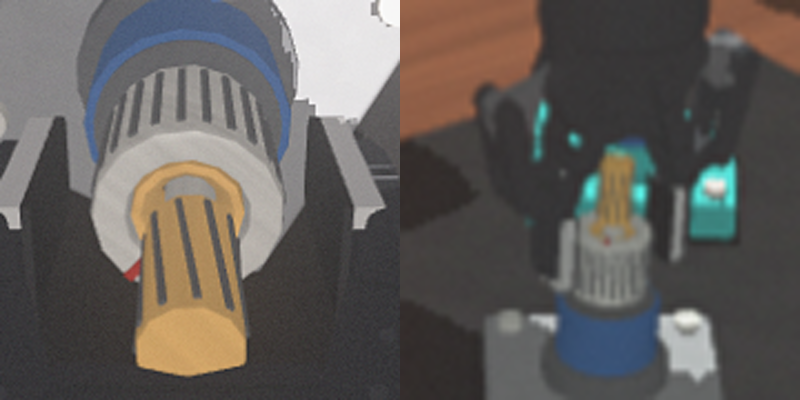

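The jaws are centred on the nut at the right height. Closing.

Request:
send_rows(rows=[[0.04,[0,0,0],[0,0,0]],[0.036,[0,0,0],[0,0,0]],[0.03,[0,0,0],[0,0,0]],[0.03,[0,0,0],[0,0,0]],[0.03,[0,0,0],[0,0,0]],[0.03,[0,0,0],[0,0,0]]], squeeze=60)

```text
t: 14.08
position: [0.5338, 0.17, 0.0949]
orientation: [[-0.992, 0.124, 0.001], [0.124, 0.992, -0.0], [-0.001, 0.0, -1.0]]
contact_force: [-2.2, -0.5, 5.4]
gripper_width: 0.034
```

```bash
python3 - <<'E'
from h import *
st=bot.state()
for k in('position','contact_force','wrist_torque','gripper_width','qpos','tau'):print(k,np.round(st[k],4))
E
```

```text
position [0.5338 0.17   0.0949]
contact_force [-2.2185 -0.5242  5.419 ]
wrist_torque [-0.0971  0.3165  0.0581]
gripper_width 0.034
qpos [ 1.0600e-01  2.2480e-01  1.8824e+00 -2.0000e-04  1.0337e+00 -1.3404e+00]
tau [ -0.171  -34.3935 -26.3675   0.1114  -0.5547   0.077 ]
```

Gripped with little side force. Turning clockwise (+z), 5° per row.

Request:
send_rows(rows=[[0.03,[0,0,0],[0,0,3]],[0.03,[0,0,0],[0,0,7]],[0.03,[0,0,0],[0,0,11]],[0.03,[0,0,0],[0,0,15]],[0.03,[0,0,0],[0,0,15]]])

```text
t: 14.5
position: [0.5338, 0.17, 0.0949]
orientation: [[-0.925, 0.379, 0.001], [0.379, 0.925, -0.0], [-0.001, 0.0, -1.0]]
contact_force: [-2.1, -0.4, 5.5]
gripper_width: 0.0334
```

```bash
cat > st.py <<'E'
from h import *
st=bot.state();R=np.array(st['orientation'])
print('t',round(st['t'],2),'xang',round(np.degrees(np.arctan2(R[1,0],R[0,0])),2),'q6',round(st['qpos'][5],3),'F',np.round(st['contact_force'],1),'T',np.round(st['wrist_torque'],3),'tau6',round(st['tau'][5],3),'w',round(st['gripper_width'],4),np.round(st['position'],4))
E
python3 st.py
```

```text
t 14.5 xang 157.73 q6 -1.076 F [-2.1 -0.4  5.5] T [-0.141  0.438 -0.167] tau6 0.246 w 0.0334 [0.5338 0.17   0.0949]
```

Request:
send_rows(rows=[[0.03,[0,0,0],[0,0,3]],[0.03,[0,0,0],[0,0,7]],[0.03,[0,0,0],[0,0,10]],[0.03,[0,0,0],[0,0,10]]])

```text
t: 14.83
position: [0.5338, 0.17, 0.0949]
orientation: [[-0.846, 0.534, 0.001], [0.534, 0.846, -0.0], [-0.001, 0.0, -1.0]]
contact_force: [-2.1, -1.5, 5.2]
gripper_width: 0.0335
```

```bash
python3 st.py
```

```text
t 14.83 xang 147.76 q6 -0.902 F [-2.1 -1.5  5.2] T [-0.181  0.373 -0.106] tau6 0.15 w 0.0335 [0.5338 0.17   0.0949]
```

Request:
send_rows(rows=[[0.03,[0,0,0],[0,0,3]],[0.03,[0,0,0],[0,0,7]],[0.03,[0,0,0],[0,0,10]],[0.03,[0,0,0],[0,0,10]]])

```text
t: 15.17
position: [0.5338, 0.17, 0.0949]
orientation: [[-0.74, 0.672, 0.001], [0.672, 0.74, -0.0], [-0.0, 0.0, -1.0]]
contact_force: [-2.2, -0.7, 5.8]
gripper_width: 0.0336
```

```bash
python3 st.py
```

```text
t 15.17 xang 137.76 q6 -0.728 F [-2.2 -0.7  5.8] T [-0.157  0.413 -0.134] tau6 0.15 w 0.0336 [0.5338 0.17   0.0949]
```

Joint 6 torque reads a clean 0.150 N m, equal to the stated friction, so the nut is in free turn. I'll continue until tau6 is about 0.42.

Request:
send_rows(rows=[[0.03,[0,0,0],[0,0,4]],[0.03,[0,0,0],[0,0,8]],[0.03,[0,0,0],[0,0,12]],[0.03,[0,0,0],[0,0,12]]])

```text
t: 15.5
position: [0.5338, 0.17, 0.0949]
orientation: [[-0.584, 0.812, 0.001], [0.812, 0.584, -0.0], [-0.0, 0.0, -1.0]]
contact_force: [-2.2, -0.8, 4.7]
gripper_width: 0.0334
```

```bash
python3 st.py
```

```text
t 15.5 xang 125.72 q6 -0.517 F [-2.2 -0.8  4.7] T [-0.17   0.375 -0.147] tau6 0.245 w 0.0334 [0.5338 0.17   0.0949]
```

Request:
send_rows(rows=[[0.03,[0,0,0],[0,0,4]],[0.03,[0,0,0],[0,0,8]],[0.03,[0,0,0],[0,0,12]],[0.03,[0,0,0],[0,0,12]]])

```text
t: 15.83
position: [0.5338, 0.17, 0.0949]
orientation: [[-0.402, 0.916, 0.001], [0.916, 0.402, -0.0], [-0.0, 0.0, -1.0]]
contact_force: [-2.5, -0.7, 4.8]
gripper_width: 0.0336
```

```bash
python3 st.py
```

```text
t 15.83 xang 113.72 q6 -0.308 F [-2.5 -0.7  4.8] T [-0.144  0.401 -0.121] tau6 0.246 w 0.0336 [0.5338 0.17   0.0949]
```

Request:
send_rows(rows=[[0.03,[0,0,0],[0,0,3]],[0.03,[0,0,0],[0,0,7]],[0.03,[0,0,0],[0,0,10]],[0.03,[0,0,0],[0,0,10]]])

```text
t: 16.17
position: [0.5338, 0.17, 0.0949]
orientation: [[-0.238, 0.971, 0.001], [0.971, 0.238, -0.0], [-0.0, 0.001, -1.0]]
contact_force: [-1.9, -0.9, 5.3]
gripper_width: 0.0336
```

```bash
python3 st.py
```

```text
t 16.17 xang 103.76 q6 -0.134 F [-1.9 -0.9  5.3] T [-0.101  0.419 -0.15 ] tau6 0.15 w 0.0336 [0.5338 0.17   0.0949]
```

Request:
send_rows(rows=[[0.03,[0,0,0],[0,0,3]],[0.03,[0,0,0],[0,0,7]],[0.03,[0,0,0],[0,0,10]],[0.03,[0,0,0],[0,0,10]]])

```text
t: 16.5
position: [0.5338, 0.17, 0.0949]
orientation: [[-0.066, 0.998, 0.001], [0.998, 0.066, -0.0], [-0.0, 0.001, -1.0]]
contact_force: [-1.6, -0.9, 5.8]
gripper_width: 0.0333
```

```bash
python3 st.py
```

```text
t 16.5 xang 93.76 q6 0.04 F [-1.6 -0.9  5.8] T [-0.158  0.412 -0.131] tau6 0.15 w 0.0333 [0.5338 0.17   0.0949]
```

```bash
python3 - <<'E'
from h import *
w=cap('wrist','w12')
a=[cv2.resize(load(n)['frame'][200:380,200:380],(400,400),interpolation=cv2.INTER_CUBIC) for n in('w11','w12')]
cv2.imwrite('pics/c12.png',np.hstack(a)[:,:,::-1])
E
```

```text
(no output)
```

View pics/c12.png

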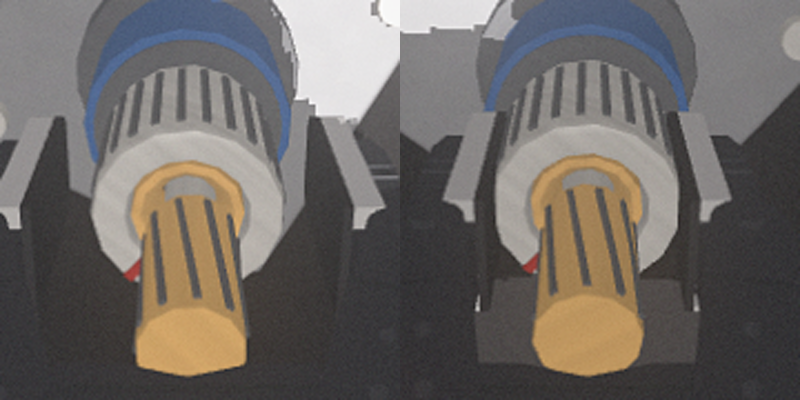

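Request:
send_rows(rows=[[0.03,[0,0,0],[0,0,3]],[0.03,[0,0,0],[0,0,7]],[0.03,[0,0,0],[0,0,10]],[0.03,[0,0,0],[0,0,10]]])

```text
t: 16.88
position: [0.5338, 0.17, 0.0949]
orientation: [[0.109, 0.994, 0.001], [0.994, -0.109, -0.0], [0.0, 0.001, -1.0]]
contact_force: [-1.7, -0.8, 5.2]
gripper_width: 0.0338
```

```bash
python3 st.py
```

```text
t 16.88 xang 83.75 q6 0.215 F [-1.7 -0.8  5.2] T [-0.126  0.425 -0.123] tau6 0.15 w 0.0338 [0.5338 0.17   0.0949]
```

The red mark stays at the same place in the gripper's view, so the nut is turning with it. Continuing.

Request:
send_rows(rows=[[0.03,[0,0,0],[0,0,3]],[0.03,[0,0,0],[0,0,7]],[0.03,[0,0,0],[0,0,10]],[0.03,[0,0,0],[0,0,10]]])

```text
t: 17.22
position: [0.5338, 0.17, 0.0949]
orientation: [[0.28, 0.96, 0.001], [0.96, -0.28, 0.0], [0.0, 0.001, -1.0]]
contact_force: [-2.2, -0.5, 6.0]
gripper_width: 0.0332
```

```bash
python3 st.py
```

```text
t 17.22 xang 73.76 q6 0.389 F [-2.2 -0.5  6. ] T [-0.121  0.41  -0.157] tau6 0.15 w 0.0332 [0.5338 0.17   0.0949]
```

Request:
send_rows(rows=[[0.03,[0,0,0],[0,0,3]],[0.03,[0,0,0],[0,0,7]],[0.03,[0,0,0],[0,0,10]],[0.03,[0,0,0],[0,0,10]]])

```text
t: 17.55
position: [0.5338, 0.17, 0.0949]
orientation: [[0.442, 0.897, 0.001], [0.897, -0.442, 0.0], [0.0, 0.0, -1.0]]
contact_force: [-2.0, -1.6, 5.7]
gripper_width: 0.0337
```

```bash
python3 st.py
```

```text
t 17.55 xang 63.75 q6 0.564 F [-2.  -1.6  5.7] T [-0.142  0.404 -0.152] tau6 0.15 w 0.0337 [0.5338 0.17   0.0949]
```

Request:
send_rows(rows=[[0.03,[0,0,0],[0,0,3]],[0.03,[0,0,0],[0,0,7]],[0.03,[0,0,0],[0,0,10]],[0.03,[0,0,0],[0,0,10]]])

```text
t: 17.88
position: [0.5338, 0.17, 0.0949]
orientation: [[0.591, 0.807, 0.001], [0.807, -0.591, -0.0], [0.0, 0.0, -1.0]]
contact_force: [-1.8, -1.3, 5.5]
gripper_width: 0.0338
```

```bash
python3 st.py
```

```text
t 17.88 xang 53.76 q6 0.738 F [-1.8 -1.3  5.5] T [-0.138  0.355 -0.097] tau6 0.184 w 0.0338 [0.5338 0.17   0.0949]
```

Request:
send_rows(rows=[[0.03,[0,0,0],[0,0,3]],[0.03,[0,0,0],[0,0,7]],[0.03,[0,0,0],[0,0,10]],[0.03,[0,0,0],[0,0,10]]])

```text
t: 18.22
position: [0.5338, 0.17, 0.0949]
orientation: [[0.722, 0.692, 0.001], [0.692, -0.722, -0.0], [0.0, 0.0, -1.0]]
contact_force: [-1.7, -0.6, 6.3]
gripper_width: 0.0338
```

```bash
python3 st.py
```

```text
t 18.22 xang 43.77 q6 0.913 F [-1.7 -0.6  6.3] T [-0.118  0.354  0.007] tau6 0.256 w 0.0338 [0.5338 0.17   0.0949]
```

tau6 is climbing (0.150, 0.184, 0.256), and the wrist moment has risen by about the same amount, so the jaws have touched. I'll use creeping steps from here.

Request:
send_rows(rows=[[0.03,[0,0,0],[0,0,0.5]],[0.03,[0,0,0],[0,0,1]],[0.03,[0,0,0],[0,0,1.5]],[0.03,[0,0,0],[0,0,2]]])

```text
t: 18.55
position: [0.5338, 0.17, 0.0949]
orientation: [[0.744, 0.668, 0.001], [0.668, -0.744, -0.0], [0.0, 0.001, -1.0]]
contact_force: [-2.2, 0.2, 6.6]
gripper_width: 0.0335
```

```bash
python3 st.py
```

```text
t 18.55 xang 41.89 q6 0.946 F [-2.2  0.2  6.6] T [-0.071  0.356  0.315] tau6 0.189 w 0.0335 [0.5338 0.17   0.0949]
```

Request:
send_rows(rows=[[0.03,[0,0,0],[0,0,0.5]],[0.03,[0,0,0],[0,0,1]],[0.03,[0,0,0],[0,0,1.5]],[0.03,[0,0,0],[0,0,2]],[0.03,[0,0,0],[0,0,2]],[0.03,[0,0,0],[0,0,2]]])

```text
t: 19.05
position: [0.5338, 0.17, 0.0949]
orientation: [[0.767, 0.641, 0.001], [0.641, -0.767, -0.0], [0.0, 0.001, -1.0]]
contact_force: [-2.3, 0.4, 5.9]
gripper_width: 0.0339
```

```bash
python3 st.py
```

```text
t 19.05 xang 39.9 q6 0.981 F [-2.3  0.4  5.9] T [-0.088  0.344  0.205] tau6 0.205 w 0.0339 [0.5338 0.17   0.0949]
```

While creeping, the moment reads +0.315: the friction of 0.15 plus about 0.16 from the jaws. After a quick stop the friction had reversed, which explains the earlier sign. The target while creeping is about 0.43.

Request:
send_rows(rows=[[0.03,[0,0,0],[0,0,0.7]],[0.03,[0,0,0],[0,0,1.4]],[0.03,[0,0,0],[0,0,2.1]],[0.03,[0,0,0],[0,0,2.8]],[0.03,[0,0,0],[0,0,3.4]],[0.03,[0,0,0],[0,0,4]]])

```text
t: 19.55
position: [0.5338, 0.17, 0.0949]
orientation: [[0.81, 0.586, 0.001], [0.586, -0.81, -0.0], [0.0, 0.001, -1.0]]
contact_force: [-2.7, 0.5, 6.6]
gripper_width: 0.0333
```

```bash
python3 st.py
```

```text
t 19.55 xang 35.9 q6 1.051 F [-2.7  0.5  6.6] T [-0.084  0.362  0.304] tau6 0.223 w 0.0333 [0.5338 0.17   0.0949]
```

Request:
send_rows(rows=[[0.03,[0,0,0],[0,0,0.6]],[0.03,[0,0,0],[0,0,1.2]],[0.03,[0,0,0],[0,0,1.8]],[0.03,[0,0,0],[0,0,2.4]],[0.03,[0,0,0],[0,0,3]]])

```text
t: 19.97
position: [0.5338, 0.17, 0.0949]
orientation: [[0.84, 0.543, 0.001], [0.543, -0.84, -0.0], [0.0, 0.001, -1.0]]
contact_force: [-1.8, -0.4, 5.9]
gripper_width: 0.0335
```

```bash
python3 st.py
```

```text
t 19.97 xang 32.91 q6 1.103 F [-1.8 -0.4  5.9] T [-0.024  0.394  0.381] tau6 0.247 w 0.0335 [0.5338 0.17   0.0949]
```

Request:
send_rows(rows=[[0.03,[0,0,0],[0,0,0.6]],[0.03,[0,0,0],[0,0,1.2]],[0.03,[0,0,0],[0,0,1.8]],[0.03,[0,0,0],[0,0,2.4]],[0.03,[0,0,0],[0,0,3]]])

```text
t: 20.38
position: [0.5338, 0.17, 0.0949]
orientation: [[0.867, 0.499, 0.001], [0.499, -0.867, -0.0], [0.0, 0.001, -1.0]]
contact_force: [-2.0, -0.9, 5.3]
gripper_width: 0.0335
```

```bash
python3 st.py
```

```text
t 20.38 xang 29.91 q6 1.155 F [-2.  -0.9  5.3] T [-0.027  0.379  0.328] tau6 0.272 w 0.0335 [0.5338 0.17   0.0949]
```

Request:
send_rows(rows=[[0.03,[0,0,0],[0,0,0.6]],[0.03,[0,0,0],[0,0,1.2]],[0.03,[0,0,0],[0,0,1.8]],[0.03,[0,0,0],[0,0,2.4]],[0.03,[0,0,0],[0,0,3]]])

```text
t: 20.8
position: [0.5338, 0.17, 0.0949]
orientation: [[0.892, 0.453, 0.001], [0.453, -0.892, -0.0], [0.0, 0.001, -1.0]]
contact_force: [-2.4, -0.3, 5.5]
gripper_width: 0.0334
```

```bash
python3 st.py
```

```text
t 20.8 xang 26.91 q6 1.207 F [-2.4 -0.3  5.5] T [-0.039  0.339  0.435] tau6 0.298 w 0.0334 [0.5338 0.17   0.0949]
```

Both estimates put the jaws' torque at about 0.23–0.25 N m above free turning. 5° more gives a margin for easing back, still far from forcing it.

Request:
send_rows(rows=[[0.03,[0,0,0],[0,0,0.7]],[0.03,[0,0,0],[0,0,1.4]],[0.03,[0,0,0],[0,0,2.1]],[0.03,[0,0,0],[0,0,2.8]],[0.03,[0,0,0],[0,0,3.5]],[0.03,[0,0,0],[0,0,4.2]],[0.03,[0,0,0],[0,0,5]]])

```text
t: 21.38
position: [0.5338, 0.17, 0.0949]
orientation: [[0.928, 0.373, 0.001], [0.373, -0.928, -0.0], [0.0, 0.001, -1.0]]
contact_force: [-2.6, -0.3, 4.5]
gripper_width: 0.0335
```

```bash
python3 st.py; python3 - <<'E'
from h import *
w=cap('wrist','w13')
cv2.imwrite('pics/c13.png',cv2.resize(w['frame'][180:400,160:400],(600,550))[:,:,::-1])
E
python3 st.py
```

```text
t 21.38 xang 21.92 q6 1.295 F [-2.6 -0.3  4.5] T [-0.019  0.402  0.458] tau6 0.299 w 0.0335 [0.5338 0.17   0.0949]
t 21.43 xang 21.88 q6 1.295 F [-1.4 -0.7  5.9] T [0.019 0.334 0.374] tau6 0.441 w 0.0335 [0.5338 0.17   0.0949]
```

View pics/c13.png

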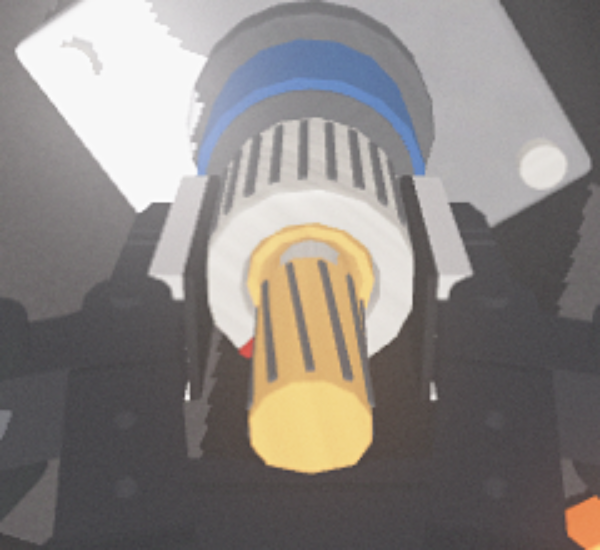

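Creep torque is 0.458 N m, which is 0.15 friction plus about 0.30 grip: firm and not forced. The red mark still moves with the jaws, so nothing slipped. Now I'll let go.

Request:
send_rows(rows=[[0.037,[0,0,0],[0,0,0]],[0.04,[0,0,0],[0,0,0]],[0.045,[0,0,0],[0,0,0]],[0.05,[0,0,0],[0,0,0]],[0.06,[0,0,0],[0,0,0]],[0.06,[0,0,0],[0,0,0]]])

```text
t: 21.93
position: [0.5335, 0.1699, 0.0941]
orientation: [[0.928, 0.372, -0.0], [0.372, -0.928, 0.0], [-0.0, -0.0, -1.0]]
contact_force: [-0.6, -0.7, -0.2]
gripper_width: 0.0598
```

```bash
python3 st.py; python3 - <<'E'
from h import *
w=cap('wrist','w14')
cv2.imwrite('pics/c14.png',cv2.resize(w['frame'][180:400,160:400],(600,550))[:,:,::-1])
E
```

```text
t 21.93 xang 21.86 q6 1.295 F [-0.6 -0.7 -0.2] T [-0.007  0.015 -0.012] tau6 0.0 w 0.0598 [0.5335 0.1699 0.0941]
```

View pics/c14.png

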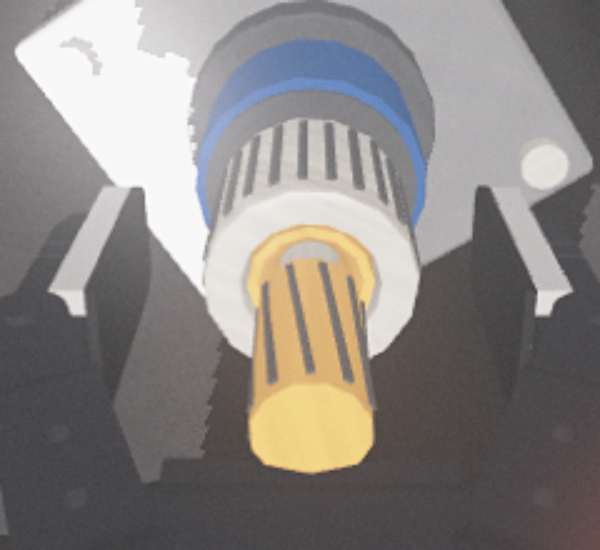

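Request:
send_rows(rows=[[0.07,[0,0,-0.01],[0,0,0]],[0.07,[0,0,-0.03],[0,0,0]],[0.07,[0,0,-0.055],[0,0,0]],[0.07,[0,0,-0.08],[0,0,0]],[0.07,[0,0,-0.1],[0,0,0]],[0.07,[-0.03,0,-0.11],[0,0,0]],[0.07,[-0.05,0,-0.11],[0,0,0]],[0.07,[-0.05,0,-0.11],[0,0,0]]])

```text
t: 22.65
position: [0.4852, 0.1509, 0.2054]
orientation: [[0.928, 0.372, 0.001], [0.372, -0.928, -0.0], [0.001, 0.0, -1.0]]
contact_force: [0.1, -0.0, -0.8]
gripper_width: 0.07
```

```bash
python3 st.py; python3 - <<'E'
from h import *
w=cap('wrist','w15');s=cap('scene','s15');f=w['frame']
cx,cy=proj(w,(.5337,.17,.104)).astype(int);print(cx,cy,proj(w,(.5337,.17,.104)),proj(w,(.5337,.17,.139)))
x0=cx-50;y0=cy-50
cv2.imwrite('pics/c15.png',np.hstack([cv2.resize(f[y0:y0+100,x0:x0+100],(400,400),interpolation=cv2.INTER_CUBIC),cv2.resize(s['frame'][150:230,265:345],(400,400),interpolation=cv2.INTER_CUBIC)])[:,:,::-1])
E
```

```text
t 22.65 xang 21.86 q6 1.267 F [ 0.1 -0.  -0.8] T [0.039 0.002 0.003] tau6 -0.071 w 0.07 [0.4852 0.1509 0.2054]
281 136 [281.27679324 136.07816297] [280.90090731 142.20024691]
```

View pics/c15.png

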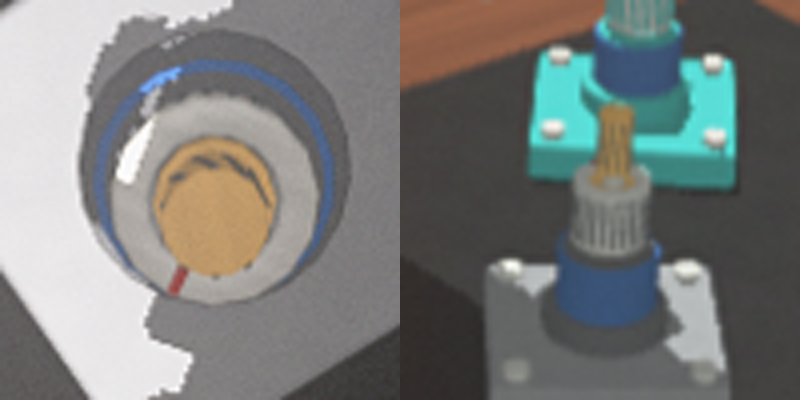

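I'll measure exactly how far the nut eased back, by casting rays at the mark onto the nut-top plane.

```bash
python3 - <<'E'
from h import *
def ang(n,z=.104):
    w=load(n);f=w['frame'];h=cv2.cvtColor(f,cv2.COLOR_RGB2HSV)
    c=proj(w,(.5337,.169,z)).astype(int)
    m=cv2.inRange(h,(0,110,60),(7,255,255))|cv2.inRange(h,(173,110,60),(180,255,255))
    M=np.zeros_like(m);sl=(slice(max(0,c[1]-35),c[1]+40),slice(c[0]-35,c[0]+35));M[sl]=m[sl]
    ys,xs=np.where(M);p=(xs.mean(),ys.mean())
    X=onz(w,p,z)
    return w,p,X,len(xs)
def cen(n,px,z=.104): return onz(load(n),px,z)
C6=cen('w6',(277.07,112.7));C15=cen('w15',(281-50+214.5/4-.4,136-50+199/4-.4))
for n,C in(('w6',C6),('w15',C15)):
    w,p,X,k=ang(n);d=X-C;print(n,p,k,C.round(4),'r',np.linalg.norm(d[:2]).round(4),'ang',np.degrees(np.arctan2(d[1],d[0])).round(1))
E
```

```text
w6 (np.float64(293.09090909090907), np.float64(125.27272727272727)) 11 [0.5342 0.1684 0.104 ] r 0.0152 ang -49.7
w15 (np.float64(275.3), np.float64(156.0)) 10 [0.5349 0.1683 0.104 ] r 0.0154 ang 178.3
```

The mark says the nut eased back about 19° from the peak: net turn 132° of 151°. That means it settled where friction holds it, with roughly 0.14 N m of grip left. I'd rather confirm that than assume it, so I'll re-grip, check the torque, and this time unload gently before opening.

Request:
send_rows(rows=[[0.065,[0.02,0,0],[0,0,0]],[0.06,[0.045,0,0.005],[0,0,0]],[0.06,[0.05,0,0.02],[0,0,0]],[0.06,[0.05,0,0.045],[0,0,0]],[0.06,[0.05,0,0.07],[0,0,0]],[0.06,[0.05,0,0.09],[0,0,0]],[0.06,[0.05,0,0.105],[0,0,0]],[0.06,[0.05,0,0.11],[0,0,0]]])

```text
t: 23.42
position: [0.5323, 0.1699, 0.0911]
orientation: [[0.928, 0.372, -0.005], [0.372, -0.928, -0.0], [-0.005, -0.001, -1.0]]
contact_force: [0.1, -0.5, -1.2]
gripper_width: 0.0598
```

Request:
send_rows(rows=[[0.05,[0,0,0],[0,0,0]],[0.042,[0,0,0],[0,0,0]],[0.037,[0,0,0],[0,0,0]],[0.03,[0,0,0],[0,0,0]],[0.03,[0,0,0],[0,0,0]],[0.03,[0,0,0],[0,0,0]],[0.03,[0,0,0],[0,0,0]]], squeeze=60)

```text
t: 24.0
position: [0.5346, 0.1702, 0.0958]
orientation: [[0.928, 0.373, 0.003], [0.373, -0.928, 0.001], [0.003, 0.001, -1.0]]
contact_force: [-1.4, 0.9, 6.9]
gripper_width: 0.0348
```

```bash
python3 st.py
```

```text
t 24.0 xang 21.88 q6 1.295 F [-1.4  0.9  6.9] T [0.146 0.131 0.175] tau6 0.127 w 0.0348 [0.5346 0.1702 0.0958]
```

Request:
send_rows(rows=[[0.03,[0,0,0],[0,0,0.5]],[0.03,[0,0,0],[0,0,1]],[0.03,[0,0,0],[0,0,1.5]],[0.03,[0,0,0],[0,0,2]]])

```text
t: 24.33
position: [0.5346, 0.1702, 0.0958]
orientation: [[0.94, 0.34, 0.003], [0.34, -0.94, 0.0], [0.003, 0.001, -1.0]]
contact_force: [-1.3, 2.0, 6.3]
gripper_width: 0.0349
```

```bash
python3 st.py
```

```text
t 24.33 xang 19.89 q6 1.33 F [-1.3  2.   6.3] T [0.194 0.158 0.362] tau6 0.235 w 0.0349 [0.5346 0.1702 0.0958]
```

The creep torque of 0.36 shows about 0.2 N m of grip was still there. I'll nip it a few degrees more, then unload backwards gently until the tool carries almost no torque, and open.

Request:
send_rows(rows=[[0.03,[0,0,0],[0,0,0.7]],[0.03,[0,0,0],[0,0,1.4]],[0.03,[0,0,0],[0,0,2.1]],[0.03,[0,0,0],[0,0,2.8]],[0.03,[0,0,0],[0,0,3.5]],[0.03,[0,0,0],[0,0,4]]])

```text
t: 24.83
position: [0.5346, 0.1702, 0.0958]
orientation: [[0.962, 0.274, 0.003], [0.274, -0.962, 0.0], [0.003, 0.001, -1.0]]
contact_force: [-0.2, 1.6, 6.1]
gripper_width: 0.0347
```

```bash
python3 st.py
```

```text
t 24.83 xang 15.89 q6 1.4 F [-0.2  1.6  6.1] T [0.166 0.203 0.334] tau6 0.29 w 0.0347 [0.5346 0.1702 0.0958]
```

Request:
send_rows(rows=[[0.03,[0,0,0],[0,0,-0.5]],[0.03,[0,0,0],[0,0,-1]],[0.03,[0,0,0],[0,0,-1]]])

```text
t: 25.08
position: [0.5346, 0.1702, 0.0958]
orientation: [[0.957, 0.29, 0.003], [0.29, -0.957, 0.0], [0.003, 0.0, -1.0]]
contact_force: [-1.0, 0.9, 6.0]
gripper_width: 0.0346
```

```bash
python3 st.py
```

```text
t 25.08 xang 16.88 q6 1.382 F [-1.   0.9  6. ] T [0.154 0.18  0.113] tau6 0.035 w 0.0346 [0.5346 0.1702 0.0958]
```

Request:
send_rows(rows=[[0.03,[0,0,0],[0,0,-0.5]],[0.03,[0,0,0],[0,0,-1]],[0.03,[0,0,0],[0,0,-1.5]],[0.03,[0,0,0],[0,0,-2]],[0.03,[0,0,0],[0,0,-2]]])

```text
t: 25.5
position: [0.5346, 0.1702, 0.0958]
orientation: [[0.946, 0.324, 0.003], [0.324, -0.946, 0.001], [0.003, 0.0, -1.0]]
contact_force: [-0.9, 2.3, 5.9]
gripper_width: 0.0345
```

```bash
python3 st.py
```

```text
t 25.5 xang 18.88 q6 1.347 F [-0.9  2.3  5.9] T [0.111 0.149 0.072] tau6 0.016 w 0.0345 [0.5346 0.1702 0.0958]
```

The tool now carries almost no torque (0.07 at the wrist, 0.02 at joint 6), with the grip held by the nut's own friction. Opening and leaving.

Request:
send_rows(rows=[[0.036,[0,0,0],[0,0,0]],[0.038,[0,0,0],[0,0,0]],[0.042,[0,0,0],[0,0,0]],[0.05,[0,0,0],[0,0,0]],[0.06,[0,0,0],[0,0,0]],[0.06,[0,0,0],[0,0,0]]])

```text
t: 26.0
position: [0.5332, 0.1698, 0.0938]
orientation: [[0.946, 0.323, -0.001], [0.323, -0.946, -0.0], [-0.001, -0.0, -1.0]]
contact_force: [0.1, 0.0, 0.2]
gripper_width: 0.0598
```

Request:
send_rows(rows=[[0.07,[0,0,-0.01],[0,0,0]],[0.07,[0,0,-0.03],[0,0,0]],[0.07,[0,0,-0.055],[0,0,0]],[0.07,[0,0,-0.08],[0,0,0]],[0.07,[0,0,-0.1],[0,0,0]],[0.07,[-0.03,0,-0.11],[0,0,0]],[0.07,[-0.05,0,-0.11],[0,0,0]],[0.07,[-0.05,0,-0.11],[0,0,0]]])

```text
t: 26.67
position: [0.4842, 0.1534, 0.2053]
orientation: [[0.946, 0.323, 0.0], [0.323, -0.946, -0.0], [0.0, 0.0, -1.0]]
contact_force: [0.2, 0.2, -0.1]
gripper_width: 0.0698
```

```bash
python3 st.py; python3 - <<'E'
from h import *
w=cap('wrist','w16');s=cap('scene','s16');t=cap('top','t16');f=w['frame']
cx,cy=proj(w,(.5337,.17,.104)).astype(int);x0=cx-50;y0=cy-50;print(cx,cy)
cv2.imwrite('pics/c16.png',np.hstack([cv2.resize(f[y0:y0+100,x0:x0+100],(400,400),interpolation=cv2.INTER_CUBIC),cv2.resize(s['frame'][150:230,265:345],(400,400),interpolation=cv2.INTER_CUBIC)])[:,:,::-1])
h=cv2.cvtColor(f,cv2.COLOR_RGB2HSV);m=cv2.inRange(h,(0,110,60),(7,255,255))|cv2.inRange(h,(173,110,60),(180,255,255))
ys,xs=np.where(m[y0+15:y0+90,x0+15:x0+85]);p=(xs.mean()+x0+15,ys.mean()+y0+15);C=onz(w,(x0+214.5/4-.4,y0+199/4-.4),.104);d=onz(w,p,.104)-C
print(len(xs),p,np.linalg.norm(d[:2]),np.degrees(np.arctan2(d[1],d[0])))
E
```

```text
t 26.67 xang 18.86 q6 1.325 F [ 0.2  0.2 -0.1] T [-0.012  0.019 -0.02 ] tau6 -0.058 w 0.0698 [0.4842 0.1534 0.2053]
281 136
12 (np.float64(276.1666666666667), np.float64(156.5)) 0.015497753945342228 177.83925068077028
```

View pics/c16.png

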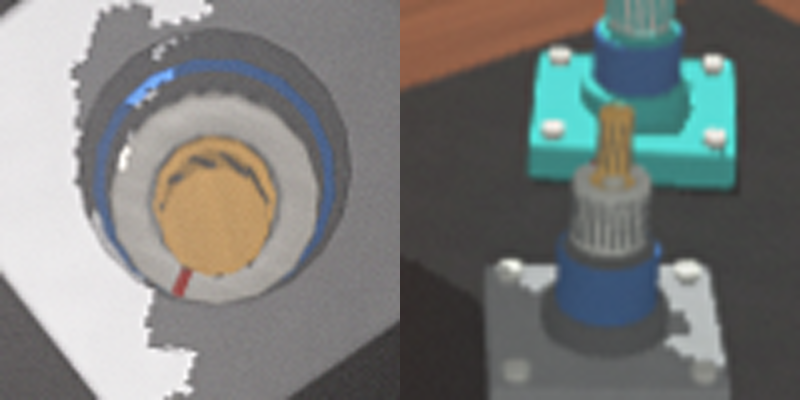

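View pics/s16.png

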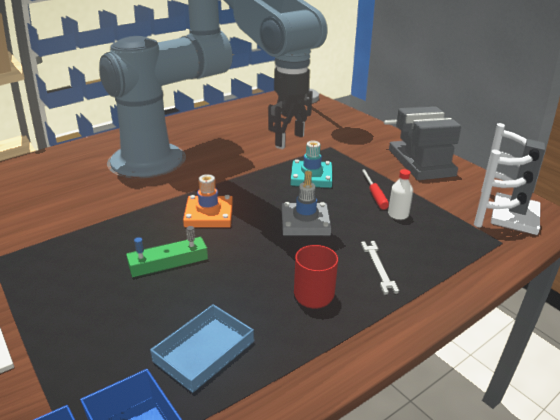

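The burr stands upright in the grey spindle at scene (307,180). The nut mark rests at 178°, the same angle as after the first release, so this is its stable gripped state. The other burrs and bystanders look unmoved, and the robot is clear. Handing in.

```bash
python3 -c "
from h import *
print(order.close_job())"
```

```text
the job is handed in; nothing more can be done
None
```

The brass-headed burr is in the grey spindle's collet, home on the stop, and the nut is tightened and released. I handed the job in at about 27 s; it gave no verdict.

- **Fitting:** I took the burr from the rack's middle hole and lowered it until the stop pushed back. I pressed it with about 8–10 N. The shank end came to about 69 mm, where the stop should be.
- **Tightening:** I turned the nut 151° clockwise. At the peak, turning it took about 0.46 N m, which is 0.15 N m of friction plus about 0.3 N m of grip: firm, not forced.
- **Letting go:** On release the nut eased back about 19°. I took hold again and still felt roughly 0.2 N m of grip. I tightened it a few degrees, eased the load off gently and opened the jaws; the red mark settled at the same angle (178°).
- **Last pictures:** The burr looks upright, nothing else has visibly moved, and the robot is clear of everything.

**Checks that disagreed or were not made:**
- **Heights:** The burr in the rack measured 3–5 mm higher than the text says. I put this down to a raised base of about 3 mm and found the stop by force.
- **Nut axis:** The camera position differed from the finger midline by up to 1.7 mm, so I used the fingers.
- **Joint torque:** Joint 6 torque depended on how each move ended, so I judged the grip mainly by the wrist torque while turning slowly.
- **Jaw force:** I could only infer it from torque. About 0.15–0.2 N m of remaining grip suggests 22–29 N per jaw if force follows torque, only slightly above the required 20 N.
- **After tightening:** I did not measure the burr's height or tilt again; I judged both by eye.
- **Units slip:** My first move was sent in mm instead of m. The speed limit capped it and it did no harm.

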